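# Park the big spice tin under the rail shelf

### The job

The green pinch bowl is standing where the big spice tin belongs. Lift the bowl out from under the rail shelf and set it down, upright and wholly on the cork coaster (do not drop it); then slide the big tin along the worktop, without lifting or tipping it, until it stands wholly inside the round orange-edged marking under the shelf. Leave the cruet, the timer and the shaker where they stand, do not knock hard against the shelf, and let go of everything.

Things in the scene. Friction and masses are not known exactly. Their poses are not given: they have to be found in the camera images.
- tin: Big round closed aluminium spice tin with a red-filled clear window in its lid, loose, 0.2 to 0.45 kg. A plain upright cylinder, diameter 88 mm, height 45 mm. It slides on the worktop. Origin: centre of its underside; z up.
- mark: Where the tin belongs: a flat round marking on the worktop under the front part of the shelf, white disc with an orange edge, 116 mm across outside, under 1 mm thick (no obstacle to sliding). Origin: its centre. The worktop is flat at z = 0.
- bowl: Green silicone pinch bowl (rigid here), loose, about 70 g, standing on the marking at the start. Outer diameter 60 mm from 12 mm above its underside up to its rim at 40 mm, narrowing to 48 mm at the foot (its foot must stand wholly on the cork); open top, wall 4 mm. Origin: centre of its underside; z up.
- coaster: Round cork coaster, fixed to the worktop, out in front of the shelf, diameter 100 mm, 4 mm thick. Origin: centre of its underside.
- shelf: Stainless rail shelf, fixed: round bars, 680 mm long (its y) and 200 mm deep, open below, on four 10 mm legs with 24 mm feet at its corners. Its x axis points from its front edge (robot's side) to its back. Origin: on the worktop under the frame's centre, 100 mm behind the front bar. Bars at z = 0.205, underside 0.200, back rail at 0.255. Tins stand on its ends (245 mm and more from the middle) up to z = 0.26.
- shelf_front (a point): Middle of the shelf's front bar (bar of 10 mm diameter, axis along the shelf's y, at z = 0.205). What lies under the shelf is reached only from the front with the tool tilted, its fingers pointing down and away from the robot.
- cruet: Bystander: white ceramic cruet with a cork, loose, largest diameter 64 mm, height 122 mm, with a small spout reaching 42 mm from its axis above 70 mm height. Under the front part of the shelf. Origin: centre of its underside.
- timer: Bystander: round kitchen timer, black base, steel dial ring and white press button, loose, diameter 68 mm, height 32 mm. Under the front part of the shelf. Origin: centre of its underside.
- shaker: Bystander: low dark wooden pepper shaker with a steel cap, loose, diameter 48 mm, height 50 mm, standing in front of the shelf between tin and coaster. Origin: centre of its underside.
Things that resemble listed ones, but are neither listed nor needed, are in the scene too. Of the things that look like the tin, the smallest one is meant.

How it is judged:
On the way, in this order (a step that is already met when the one before it is completed fails the run):
1. the bowl stands upright and wholly on the coaster, let go (horizontal distance between bowl and coaster below 0.025 m and height (world z) of bowl between 0.002 and 0.008 m and angle between bowl's own z axis and vertical below 0.15 rad and contact force between the fingers and bowl below 0.1 N), for 0.2 s.
2. the tin stands wholly inside the marking (horizontal distance between tin and mark below 0.014 m and linear speed of tin below 0.02 m/s), for 0.2 s.
At the end, for the whole second after the job is handed in: The tin stands flat on the worktop at rest with its centre within 14 mm of the marking's centre (wholly inside the marking), and the bowl stands upright at rest on the coaster with its centre within 25 mm of the coaster's centre (all of step 2 and height (world z) of tin below 0.004 m and angle between tin's own z axis and vertical below 0.1 rad and horizontal distance between bowl and coaster below 0.025 m and height (world z) of bowl between 0.002 and 0.008 m and angle between bowl's own z axis and vertical below 0.15 rad and linear speed of bowl below 0.02 m/s); the robot touches nothing.
It fails at once if the tin is lifted more than 12 mm or tipped by more than 15 degrees (height (world z) of tin above 0.012 m or angle between tin's own z axis and vertical above 0.26 rad).
It fails at once if the bowl is let go more than 3 cm above the worktop (height (world z) of bowl above 0.03 m and contact force between the fingers and bowl below 0.01 N).
It fails at once if the cruet, the timer or the shaker is moved by more than 15 mm or tipped (distance of any of cruet, timer, shaker from where it was at the start of the episode above 0.015 m or angle between any of cruet, timer, shaker's own z axis and vertical above 0.35 rad).
It fails at once if the shelf is knocked with more than 20 N (contact force between any of the arm, the fingers and shelf above 20 N).
It also fails if it takes over 72 s, if anything falls off the work surface, if the arm or the gripper's body presses on something with over 40 N, if the wrist force passes 120 N, or if a joint passes its speed limit or range.

### The arm

A 7-joint arm with a two-finger parallel gripper is mounted at the origin on the work surface. World frame = base frame: x ahead of the robot, y to its left, z up, the work surface at z = 0. Lengths are in m, angles in rad, forces in N, time in s.
With the tool pointing down it reaches from about 0.4 to 0.85 m from the base axis. Payload 10.4 kg.
Tool frame: the origin (TCP) lies midway between the tips of the shut fingers; the grasp point (between the pads) lies 19 mm behind it; x points along the fingers, y is the direction in which the jaws open and shut, and the axes are right-handed (so a half turn about x gives the same grasp; the last joint's range is limited). The gripper opens to 87 mm and grips with 3 to 60 N. Pads are 19 mm wide; open, the fingers measure 117 mm over their backs; the gripper's body (75 mm by 190 mm) begins 51 mm behind the grasp point.
Start: joints at [-1.29, 0.332, -0.065, 1.46, 0.022, 1.35, -0.088], TCP at [0.187, 0.596, 0.223] pointing down, gripper open.
Joint ranges: [-2.6, 2.6], [-0.5, 2.12], [-1.47, 1.34], [0.16, 2.42], [-1.27, 4.41], [0.06, 2.06], [-2.6, 2.6]. Speed limits (rad/s): [2.22, 2.22, 2.79, 2.79, 3.14, 3.14, 3.14].

### API

Orientations are given as a unit quaternion [x, y, z, w].
In Python, from bench import * gives the robot as it stands.
- The arm moves only by the shell command python3 -m inch 'ROWS' [FORCE]. ROWS is JSON, a list that holds one entry, the list of rows, each a list of 7 numbers: the shift along the world's x, y, z each as a share of 120 mm, from -1 to 1, then the turn, a rotation vector about the world's x, y, z each as a share of 2 pi rad, from -1 to 1, then the closure, from 0 (fully open) to 1 (shut). A call has 1 to 10 rows; each row is the pose to reach, as a shift and turn from the pose commanded when the call began, turning the shorter way round; what a row does not reach only later rows make up. A row lasts 1/10 s, in which the tool goes at most 50 mm and 8.59 degrees, less where a joint would pass 70% of its speed; a pose out of reach is approached as far as the arm can. A call with a number of a shift or a turn outside -1 to 1 is refused whole. A call with a gripper value outside its range is refused whole. The fingers move at their own pace and stop on an object; FORCE is the grip in N (left out, the last holds). Time passes only in rows, so rows that repeat a pose let the fingers close. It gives the time, the measured TCP pose, the force and the opening at its end, in the units of the state.
- read_state(): the state, without advancing time (a new reading comes with each control period).
- camera(name): name is "scene" or "top"; returns the picture (400x640x3 uint8, red, green, blue); there is no depth.
- get_calibration(name): a dict with "fx", "fy", "cx", "cy" (pixels), "xyz" and "attitude" of the camera in the world. Camera axes: x right, y up, looking along -z (the intrinsics and any distortion apply to the point x, -y, -z); pixel columns grow to the right and rows downward; lengths in m; the calibration is good to about 2 mm. A picture is of the moment at which its call begins. get_calibration takes no time and is no camera call.
- close_job(): hands the job in, once; it reports no verdict.
The state is a dict: "time": time; "joint_positions": joint angles; "joint_vel": joint speeds; "joint_torque": joint torques, N m; "ee_pos": TCP position; "eef_rot": TCP orientation; "ft_force": force on the tool from outside, world axes, zero at the start; "torque": the same for the moment, N m; "width": finger opening in m.
Only numpy, scipy, OpenCV 4.12 (cv2) and the standard library are available. Lean on these libraries where they do the work, as an engineer would, in place of code of your own. Each camera call takes 0.05 s, during which the arm holds its last target.

## Working session

There is one attempt and no reset: what is moved stays moved. The work goes in short steps, Python scripts to look and compute and a shell command to move; the robot and the scene stay as the last step left them, time stands still between calls to the robot, and variables do not carry over. Pictures are saved under pics/ and viewed, and the job is handed in when it is done.

```bash
ls; mkdir -p pics
python3 - <<'E'
from bench import *
import cv2
for n in ("scene","top"):
    im=camera(n); cv2.imwrite(f"pics/{n}0.png",im[:,:,::-1]); print(n,get_calibration(n))
print(read_state())
E
```

```text
pics
scene {'fx': 407.8275229121601, 'fy': 407.8275229121601, 'cx': 324.82535483986214, 'cy': 201.5247860352806, 'xyz': array([ 1.02752121, -0.63117846,  0.70075116]), 'attitude': array([0.42698293, 0.16994286, 0.31029833, 0.83217784])}
top {'fx': 417.0772941411287, 'fy': 417.0772941411287, 'cx': 319.10861770398947, 'cy': 196.35072199717388, 'xyz': array([ 0.2953059 , -0.07675292,  1.02857394]), 'attitude': array([ 0.07880745, -0.07616029, -0.69145326,  0.71405979])}
{'time': 0.1, 'joint_positions': array([-1.28959881,  0.33279954, -0.06468791,  1.46083891,  0.02163947,
        1.34989646, -0.08852253]), 'joint_vel': array([ 1.04954811e-03, -2.23778161e-04, -7.00503396e-04, -1.45835842e-03,
        2.71832517e-03, -7.70212110e-05, -8.38850295e-04]), 'joint_torque': array([ 1.30185417e-03, -6.24536920e+01,  2.43910012e-02, -3.90717781e+01,
       -6.15434186e-02,  3.66152718e-02,  4.17787089e-05]), 'ee_pos': array([0.18688836, 0.59605176, 0.22184798]), 'eef_rot': array([ 0.10655896,  0.69899653, -0.10743766,  0.69893218]), 'ft_force': array([-0.42346969,  1.34578762,  0.18273638]), 'torque': array([ 0.00311146, -0.00632769,  0.02267776]), 'width': 0.08716649948118686}
```

View pics/scene0.png

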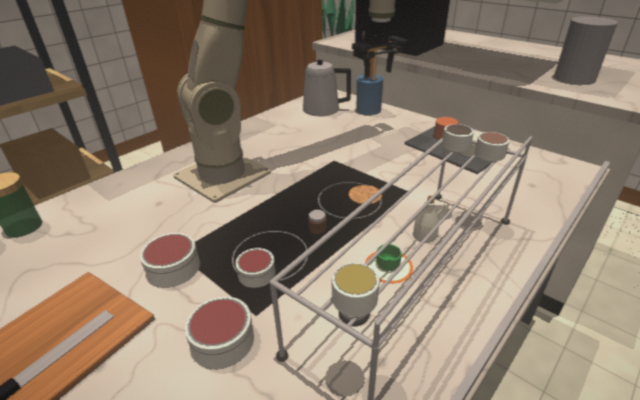

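View pics/top0.png

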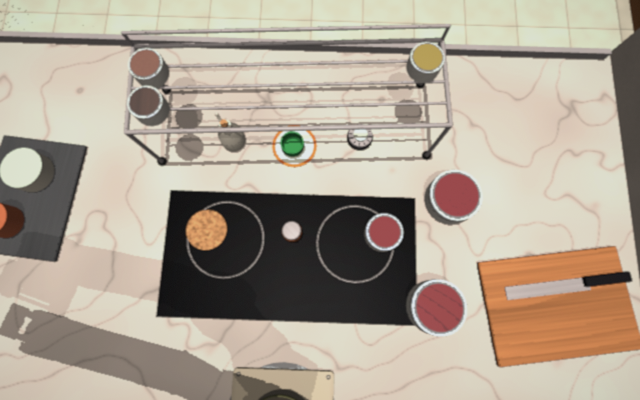

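The three red-lidded tins in the top view are at (384,232), (454,195) and (437,306). The shelf tins at (147,65), (148,105) and (426,60) also resemble it, but they are fixed, with brown or yellow lids. The smallest red one, at (384,232), is the likely choice. In the same view the bowl is at (292,144) on the marking, the coaster at (207,230), the shaker at (291,231), the timer at (360,138) and the cruet at (232,137).

```bash
cat > h.py <<'E'
from bench import *
import cv2, numpy as np
from scipy.spatial.transform import Rotation as R
def ray(n,u,v):
    c=get_calibration(n); d=np.array([(u-c['cx'])/c['fx'],-(v-c['cy'])/c['fy'],-1.0])
    return np.array(c['xyz']),R.from_quat(c['attitude']).apply(d)
def onz(n,u,v,z):
    o,d=ray(n,u,v); return o+d*(z-o[2])/d[2]
def proj(n,p):
    c=get_calibration(n); q=R.from_quat(c['attitude']).inv().apply(np.array(p)-c['xyz'])
    return np.array([c['cx']-c['fx']*q[0]/q[2], c['cy']+c['fy']*q[1]/q[2]])
E
python3 - <<'E'
from h import *
for n in("scene","top"):
    im=cv2.imread(f"pics/{n}0.png"); hsv=cv2.cvtColor(im,cv2.COLOR_BGR2HSV)
    def blobs(m,mn=40):
        k,l,s,c=cv2.connectedComponentsWithStats(m)
        for i in range(1,k):
            if s[i,4]>mn:
                ys,xs=np.where(l==i); print('  ',s[i],c[i].round(1))
    H,S,V=hsv[...,0],hsv[...,1],hsv[...,2]
    print(n,'red'); blobs((((H<6)|(H>168))&(S>110)&(V>70)).astype(np.uint8)*255)
    print(n,'green'); blobs(((H>50)&(H<85)&(S>120)).astype(np.uint8)*255)
    print(n,'orange'); blobs(((H>4)&(H<18)&(S>120)&(V>110)).astype(np.uint8)*255)
for n in("scene","top"):
    im=cv2.imread(f"pics/{n}0.png")
    a=(im[215:315,230:430] if n=="scene" else im[100:260,180:420])
    cv2.imwrite(f"pics/{n}c.png",cv2.resize(a,None,fx=4 if n=="scene" else 3.3,fy=4 if n=="scene" else 3.3,interpolation=cv2.INTER_CUBIC))
E
```

```text
scene red
   [145 236  44  28 888] [166.9 249.4]
   [240 251  30  20 465] [254.3 260.5]
   [ 191  301   53   42 1716] [217.3 321.4]
scene green
scene orange
   [436 117  22  10 146] [445.9 120.9]
   [  0 174  18  10  99] [  8.1 177.7]
   [349 185  29  18 346] [361.3 192.8]
   [390 260  23  23  88] [404.9 274.1]
   [   0  273  153  127 9604] [ 66. 335.]
top red
   [ 435  174   43   42 1395] [456.2 194.4]
   [370 217  29  29 671] [384.2 231.2]
   [ 417  284   45   47 1655] [439.2 307.4]
top green
   [281 132  22  24 393] [291.8 143.6]
top orange
   [273 130  43  37 206] [294.2 151. ]
   [  0 203   7  27 139] [  2.4 215.5]
   [ 186  210   41   40 1303] [206.  229.5]
   [  478   247   162   120 13348] [557.8 308.5]
```

View pics/topc.png

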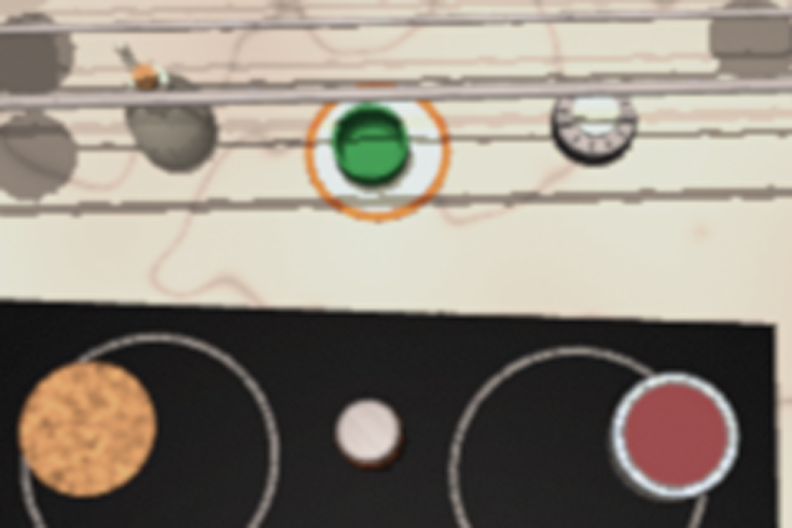

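View pics/scenec.png

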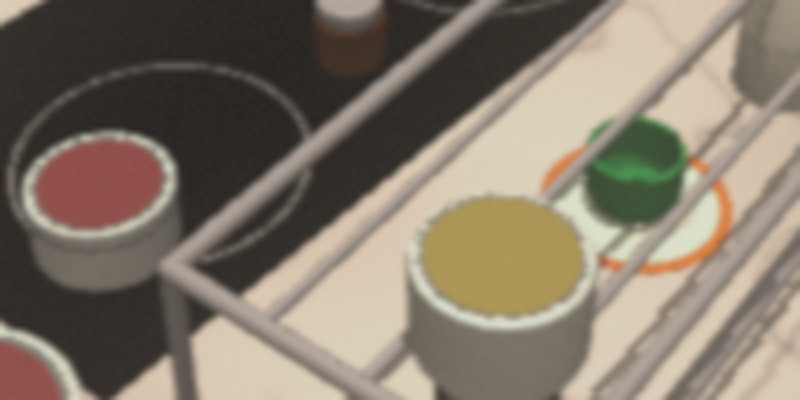

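Run:
```python
from h import *
im=cv2.imread("pics/top0.png"); hsv=cv2.cvtColor(im,cv2.COLOR_BGR2HSV); H,S,V=[hsv[...,i] for i in range(3)]
def world(name,pts,z,diam=None):
    P=np.array([onz("top",u,v,z)[:2] for u,v in pts])
    A=np.c_[2*P,np.ones(len(P))]; s=np.linalg.lstsq(A,(P**2).sum(1),rcond=None)[0]
    print(name,'centre',s[:2].round(4),'diam',(2*np.sqrt(s[2]+s[0]**2+s[1]**2)).round(4)); return s[:2]
def cont(m,x0,y0,x1,y1):
    q=np.zeros_like(m); q[y0:y1,x0:x1]=m[y0:y1,x0:x1]
    c=max(cv2.findContours(q,cv2.RETR_EXTERNAL,cv2.CHAIN_APPROX_NONE)[0],key=cv2.contourArea); return c
o=((H>4)&(H<20)&(S>90)&(V>110)).astype(np.uint8)
ys,xs=np.where(o[125:172,268:322]); world('mark(ring mid)',np.c_[xs+268,ys+125],0)
world('coaster',cont(o,180,200,235,260)[:,0],0.004)
r=(((H<6)|(H>168))&(S>110)&(V>70)).astype(np.uint8)
for nm,b in(('tin',(360,205,410,260)),('t2',(420,160,490,230)),('t3',(400,270,480,345))):
    world(nm+' window',cont(r,*b)[:,0],0.045)
# tin bright rim outer
m=(V>110).astype(np.uint8); world('tin rim',cont(m,362,208,408,256)[:,0],.045)
world('shaker top',cont((V>90).astype(np.uint8),278,215,305,245)[:,0],.05)
g=((H>45)&(H<88)&(S>90)).astype(np.uint8); c=cont(g,275,125,310,165); 
print(cv2.boundingRect(c), cv2.minEnclosingCircle(c)); world('bowl',c[:,0],.035)
m=((V<90)).astype(np.uint8)
ys,xs=np.where(m[118:160,340:380]); print('timer dark',xs.min()+340,xs.max()+340,ys.max()+118)
for u,v in((128,133),(300,128),(450,124),(293.5,151),(162,161),(427,155)): print((u,v),onz('top',u,v,.205).round(3),onz('top',u,v,.005).round(3))
a=im[20:180,110:460]; cv2.imwrite("pics/topshelf.png",cv2.resize(a,None,fx=2.25,fy=2.25,interpolation=cv2.INTER_CUBIC))
```

```text
mark(ring mid) centre [6.589e-01 5.000e-04] diam 0.1088
coaster centre [0.4316 0.2077] diam 0.0991
tin window centre [ 0.4352 -0.2264] diam 0.0674
t2 window centre [ 0.5309 -0.4006] diam 0.101
t3 window centre [ 0.2649 -0.3516] diam 0.1009
tin rim centre [ 0.4355 -0.2258] diam 0.0894
shaker top centre [ 0.4294 -0.0057] diam 0.0442
(281, 132, 23, 24) ((291.76666259765625, 143.3000030517578), 11.911345481872559)
bowl centre [0.6512 0.0037] diam 0.0573
timer dark 347 370 149
(128, 133) [0.602 0.334 0.205] [0.677 0.433 0.005]
(300, 128) [ 0.625 -0.026  0.205] [ 0.705 -0.013  0.005]
(450, 124) [ 0.644 -0.341  0.205] [ 0.728 -0.405  0.005]
(293.5, 151) [ 0.574 -0.014  0.205] [0.641 0.001 0.005]
(162, 161) [0.543 0.256 0.205] [0.604 0.336 0.005]
(427, 155) [ 0.574 -0.291  0.205] [ 0.641 -0.343  0.005]
```

View pics/topshelf.png

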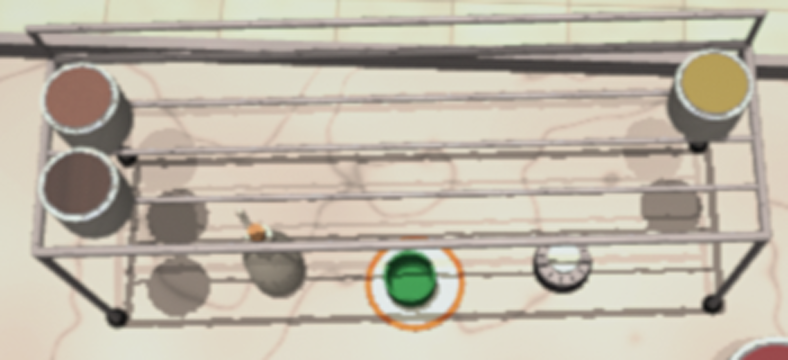

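Run:
```python
from h import *
import bench; print([x for x in dir(bench) if not x.startswith('_')])
s=read_state(); M=R.from_quat(s['eef_rot']).as_matrix(); print(M.round(3))
# position checks from the scene view
for nm,p in(('bowlrimc',(.651,.004,.04)),('mark',(.659,0,0)),('tin top',(.4355,-.226,.045)),('coaster',(.4316,.2077,.004)),('shaker top',(.4294,-.0057,.05)),('bar',(.623,0,.205)),('barL',(.602,.334,.205))):
    print(nm,proj('scene',p).round(1))
for u,v in ((360,137),):print('timer',onz('top',u,v,.025).round(3))
for u,v in ((236,141),):print('cruet',onz('top',u,v,.03).round(3))
# bowl rim in scene
im=cv2.imread("pics/scene0.png");cv2.imwrite("pics/sb.png",cv2.resize(im[225:300,350:450],None,fx=8,fy=8,interpolation=cv2.INTER_CUBIC))
```

```text
['PlanningError', 'camera', 'close_job', 'get_calibration', 'read_state']
[[-0.     0.299  0.954]
 [-0.001  0.954 -0.299]
 [-1.    -0.001  0.   ]]
bowlrimc [387.6 251.1]
mark [388.3 265.7]
tin top [254.3 260. ]
coaster [364.6 193.6]
shaker top [316.2 213.6]
bar [381.3 190. ]
barL [446.2 134.7]
timer [ 0.677 -0.168  0.025]
cruet [0.655 0.145 0.03 ]
```

View pics/sb.png

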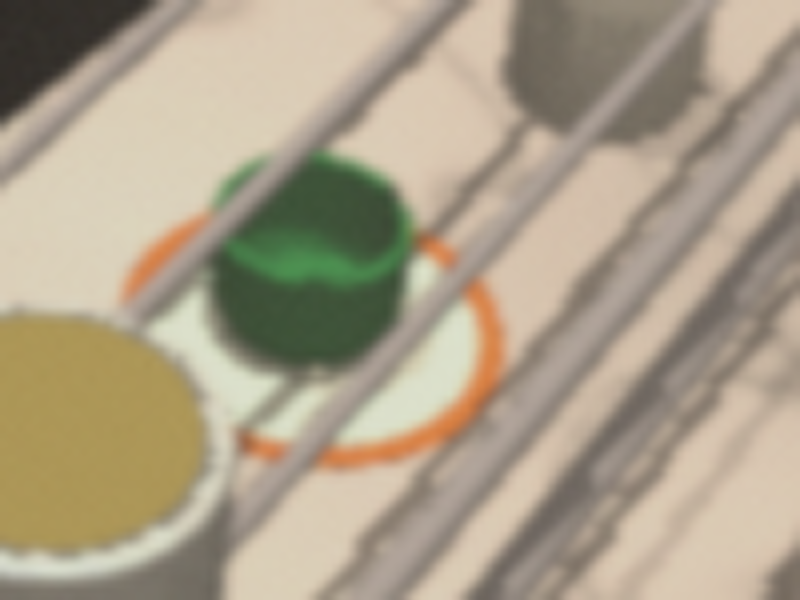

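```bash
cat >> h.py <<'E'
def goal(pos,yaw,a):
    """print total shift (mm shares) and rotvec shares from present pose to a grip pose: TCP pos, yaw deg, fingers a deg below horizontal"""
    s=read_state(); a=np.radians(a)
    M=R.from_euler('z',yaw,degrees=True).as_matrix()@np.array([[np.cos(a),0,np.sin(a)],[0,1,0],[-np.sin(a),0,np.cos(a)]])
    rv=(R.from_matrix(M)*R.from_quat(s['eef_rot']).inv()).as_rotvec()
    print('t',s['time'],'shift',((np.array(pos)-s['ee_pos'])/.12).round(3),'turn',(rv/2/np.pi).round(4),'deg',np.degrees(np.linalg.norm(rv)).round(1),'F',np.round(s['ft_force'],1),'w',round(s['width'],4))
    print('  at',s['ee_pos'].round(4),'xaxis',R.from_quat(s['eef_rot']).as_matrix()[:,0].round(3),'yaxis',R.from_quat(s['eef_rot']).as_matrix()[:,1].round(3),'j',s['joint_positions'].round(2))
E
python3 -c "
from h import *
goal((.43,.208,.16),26,50)"
```

```text
t 0.1 shift [ 2.026 -3.234 -0.515] turn [ 0.0087 -0.1134  0.1156] deg 58.4 F [-0.4  1.3  0.2] w 0.0872
  at [0.1869 0.5961 0.2218] xaxis [-0.    -0.001 -1.   ] yaxis [ 0.299  0.954 -0.001] j [-1.29  0.33 -0.06  1.46  0.02  1.35 -0.09]
```

```bash
python3 -m inch '[[[0.5,-0.8,0,0,0,0,0],[0.5,-0.8,0,0,0,0,0],[0.5,-0.8,0,0,0,0,0]]]' && python3 -m inch '[[[0.5,-0.8,0,0.0087,-0.1134,0.1156,0],[0.5,-0.8,0,0.0087,-0.1134,0.1156,0],[0.5,-0.8,0,0.0087,-0.1134,0.1156,0],[0.5,-0.8,0,0.0087,-0.1134,0.1156,0],[0.5,-0.8,0,0.0087,-0.1134,0.1156,0],[0.5,-0.8,0,0.0087,-0.1134,0.1156,0],[0.5,-0.8,0,0.0087,-0.1134,0.1156,0],[0.5,-0.8,0,0.0087,-0.1134,0.1156,0]]]' && python3 -m inch '[[[0.5,-0.8,0,0,0,0,0],[0.5,-0.8,0,0,0,0,0],[0.5,-0.8,0,0,0,0,0]]]'
python3 -c "
from h import *
goal((.43,.208,.10),26,50)"
```

```text
time: 0.4
ee_pos: [0.251, 0.496, 0.2224]
eef_rot: [0.109, 0.698, -0.11, 0.699]
ft_force: [-0.1, -0.0, -0.1]
width: 0.0867
time: 1.2
ee_pos: [0.3059, 0.4031, 0.2211]
eef_rot: [-0.097, 0.411, 0.205, 0.883]
ft_force: [-0.8, -0.3, 0.0]
width: 0.0867
time: 1.5
ee_pos: [0.369, 0.3048, 0.2225]
eef_rot: [-0.092, 0.414, 0.202, 0.883]
ft_force: [-1.4, 0.9, 0.2]
width: 0.0867
t 1.5 shift [ 0.508 -0.807 -1.021] turn [-0.0003 -0.0007  0.001 ] deg 0.5 F [-1.4  0.9  0.2] w 0.0867
  at [0.369  0.3048 0.2225] xaxis [ 0.576  0.279 -0.768] yaxis [-0.433  0.902  0.004] j [-1.12 -0.47  0.04  2.38  0.63  0.73  0.57]
```

```bash
python3 -m inch '[[[0.5,-0.8,0,0,0,0,0],[0.5,-0.8,0,0,0,0,0],[0.5,-0.8,-0.5,0,0,0,0],[0.5,-0.8,-0.8,0,0,0,0],[0.5,-0.8,-1,0,0,0,0],[0.5,-0.8,-1,0,0,0,0]]]'
python3 -c "
from h import *
goal((.43,.208,.10),26,50)
im=camera('scene');cv2.imwrite('pics/s1.png',im[:,:,::-1])
im=camera('top');cv2.imwrite('pics/t1.png',im[:,:,::-1])"
```

```text
time: 2.1
ee_pos: [0.3939, 0.2517, 0.2011]
eef_rot: [-0.099, 0.425, 0.217, 0.873]
ft_force: [-0.3, 0.7, -0.6]
width: 0.087
t 2.1 shift [ 0.301 -0.364 -0.843] turn [ 0.0006 -0.005  -0.0043] deg 2.4 F [-0.3  0.7 -0.6] w 0.087
  at [0.3939 0.2517 0.2011] xaxis [ 0.546  0.294 -0.785] yaxis [-0.462  0.887  0.011] j [-0.19 -0.5  -0.48  2.41 -0.2   0.53  1.5 ]
```

View pics/s1.png

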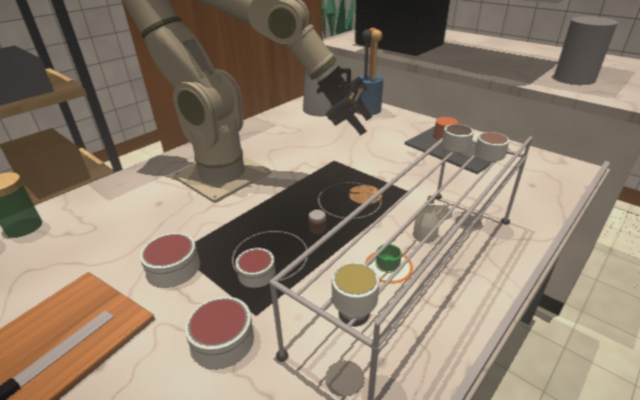

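View pics/t1.png

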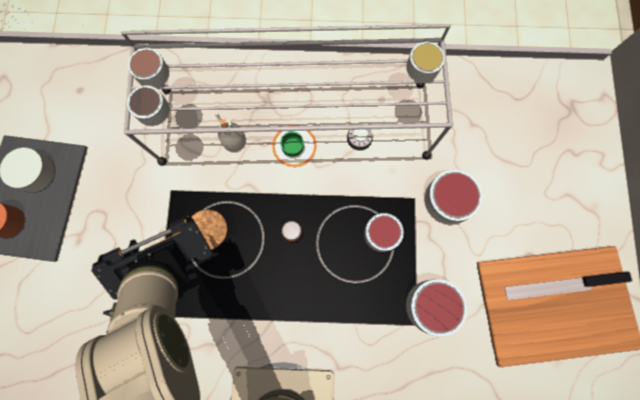

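The pictures show the gripper held up near (150,260) in the top view. With the fingers tilted radially, the coaster is too close for the arm, so I'll try a sideways yaw there instead.

```bash
python3 -m inch '[[[0.8,0.3,0.2,0,0,0,0],[0.8,0.3,0.2,0,0,0,0],[0.8,0.3,0.2,0,0,0,0],[0.8,0.3,0.2,0,0,0,0],[0.8,0.3,0.2,0,0,0,0]]]'
python3 -c "
from h import *
goal((.50,.25,.20),-90,50);goal((.50,.25,.20),-45,50);goal((.50,.25,.20),-20,50)"
```

```text
time: 2.7
ee_pos: [0.4883, 0.2871, 0.2236]
eef_rot: [-0.101, 0.425, 0.217, 0.873]
ft_force: [-0.2, -0.2, 0.4]
width: 0.0869
t 2.7 shift [ 0.098 -0.309 -0.197] turn [-0.0043 -0.0044 -0.3268] deg 117.7 F [-0.2 -0.2  0.4] w 0.0869
  at [0.4883 0.2871 0.2236] xaxis [ 0.545  0.292 -0.786] yaxis [-0.464  0.886  0.007] j [-0.08 -0.23 -0.53  2.19 -0.05  0.49  1.45]
t 2.7 shift [ 0.098 -0.309 -0.197] turn [-0.0021 -0.0051 -0.2019] deg 72.7 F [-0.2 -0.2  0.4] w 0.0869
  at [0.4883 0.2871 0.2236] xaxis [ 0.545  0.292 -0.786] yaxis [-0.464  0.886  0.007] j [-0.08 -0.23 -0.53  2.19 -0.05  0.49  1.45]
t 2.7 shift [ 0.098 -0.309 -0.197] turn [-0.0009 -0.0052 -0.1324] deg 47.7 F [-0.2 -0.2  0.4] w 0.0869
  at [0.4883 0.2871 0.2236] xaxis [ 0.545  0.292 -0.786] yaxis [-0.464  0.886  0.007] j [-0.08 -0.23 -0.53  2.19 -0.05  0.49  1.45]
```

```bash
python3 -m inch '[[[0.1,-0.3,-0.2,0,-0.005,-0.2,0],[0.1,-0.3,-0.2,0,-0.005,-0.2,0],[0.1,-0.3,-0.2,0,-0.005,-0.2,0],[0.1,-0.3,-0.2,0,-0.005,-0.2,0],[0.1,-0.3,-0.2,0,-0.005,-0.2,0],[0.1,-0.3,-0.2,0,-0.005,-0.2,0],[0.1,-0.3,-0.2,0,-0.005,-0.2,0],[0.1,-0.3,-0.2,0,-0.005,-0.2,0],[0.1,-0.3,-0.2,0,-0.005,-0.2,0]]]'
python3 -c "
from h import *
goal((.43,.208,.10),-90,50)"
```

```text
time: 3.6
ee_pos: [0.5012, 0.2498, 0.2005]
eef_rot: [0.123, 0.408, -0.26, 0.866]
ft_force: [-0.1, -0.0, 1.3]
width: 0.0867
t 3.6 shift [-0.593 -0.348 -0.837] turn [-0.0012 -0.0005 -0.1571] deg 56.5 F [-0.1 -0.   1.3] w 0.0867
  at [0.5012 0.2498 0.2005] xaxis [ 0.532 -0.351 -0.771] yaxis [0.551 0.834 0.   ] j [ 0.1   0.34 -1.21  1.9   1.03  1.39 -0.46]
```

```bash
python3 -m inch '[[[-0.5,-0.3,-0.3,0,0,-0.157,0],[-0.5,-0.3,-0.3,0,0,-0.157,0],[-0.6,-0.35,-0.5,0,0,-0.157,0],[-0.6,-0.35,-0.8,0,0,-0.157,0],[-0.6,-0.35,-0.8,0,0,-0.157,0],[-0.6,-0.35,-0.8,0,0,-0.157,0],[-0.6,-0.35,-0.8,0,0,-0.157,0],[-0.6,-0.35,-0.8,0,0,-0.157,0],[-0.6,-0.35,-0.8,0,0,-0.157,0]]]'
python3 -c "
from h import *
goal((.43,.208,.05),-90,50)"
```

```text
time: 4.5
ee_pos: [0.4289, 0.2088, 0.1045]
eef_rot: [0.301, 0.304, -0.635, 0.643]
ft_force: [-0.3, -0.1, -0.0]
width: 0.0873
t 4.5 shift [ 0.009 -0.007 -0.454] turn [-0.0018  0.0003 -0.0019] deg 0.9 F [-0.3 -0.1 -0. ] w 0.0873
  at [0.4289 0.2088 0.1045] xaxis [ 0.009 -0.634 -0.773] yaxis [1.    0.012 0.002] j [-0.17  0.67 -0.92  1.67  0.79  1.76 -1.29]
```

Run:
```python
from h import *
print('cruet base near edge',onz('scene',426,242.3,0).round(3), 'L/R edge of body z.02',onz('scene',413,233,.02).round(3),onz('scene',438,233,.02).round(3))
print('top lower edge',onz('top',237,150,.02).round(3),'right edge',onz('top',245,140,.04).round(3),'left',onz('top',218,130,.04).round(3))
print('cork top',onz('top',224,124,.12).round(3))
def tri(a,b):
    o1,d1=ray('top',*a);o2,d2=ray('scene',*b);A=np.c_[d1,-d2];t=np.linalg.lstsq(A,o2-o1,rcond=None)[0];p,q=o1+t[0]*d1,o2+t[1]*d2;return ((p+q)/2).round(4),np.linalg.norm(p-q).round(4)
print('bowl rim',tri((292,142.6),(389.2,252)))
print('bowl by scene z.04',onz('scene',389.2,252,.04).round(4),'top',onz('top',292,142.6,.04).round(4))
goal((.55,.0,.12),20,50)
```

```text
cruet base near edge [0.685 0.134 0.   ] L/R edge of body z.02 [0.65  0.123 0.02 ] [0.699 0.165 0.02 ]
top lower edge [0.634 0.143 0.02 ] right edge [0.654 0.121 0.04 ] left [0.679 0.191 0.04 ]
cork top [0.663 0.156 0.12 ]
bowl rim (array([0.6535, 0.0042, 0.0378]), np.float64(0.0035))
bowl by scene z.04 [0.6556 0.0038 0.04  ] top [0.6513 0.0027 0.04  ]
t 4.5 shift [ 1.009 -1.74   0.129] turn [-0.0015 -0.0016  0.3037] deg 109.3 F [-0.3 -0.1 -0. ] w 0.0873
  at [0.4289 0.2088 0.1045] xaxis [ 0.009 -0.634 -0.773] yaxis [1.    0.012 0.002] j [-0.17  0.67 -0.92  1.67  0.79  1.76 -1.29]
```

```bash
python3 -m inch '[[[0.3,-0.3,0.6,0,0,0.2,0],[0.4,-0.5,0.6,0,0,0.2,0],[0.5,-0.8,0.6,0,0,0.2,0],[0.5,-0.8,0.6,0,0,0.2,0],[0.5,-0.8,0.6,0,0,0.2,0],[0.5,-0.8,0.6,0,0,0.2,0],[0.5,-0.8,0.6,0,0,0.2,0],[0.5,-0.8,0.6,0,0,0.2,0],[0.5,-0.8,0.6,0,0,0.2,0]]]'
python3 -c "
from h import *
goal((.56,-.031,.13),20,50)"
```

```text
time: 5.4
ee_pos: [0.4884, 0.111, 0.1768]
eef_rot: [0.062, 0.421, -0.136, 0.895]
ft_force: [-0.8, -0.7, -1.5]
width: 0.0867
t 5.4 shift [ 0.597 -1.183 -0.39 ] turn [ 0.0006 -0.0011  0.1034] deg 37.2 F [-0.8 -0.7 -1.5] w 0.0867
  at [0.4884 0.111  0.1768] xaxis [ 0.608 -0.192 -0.77 ] yaxis [ 0.296  0.955 -0.004] j [ 0.4  -0.29 -0.97  2.28  0.5   0.64  0.32]
```

```bash
python3 -m inch '[[[0.3,-0.5,0,0,0,0.1,0],[0.5,-1,0,0,0,0.1,0],[0.6,-1,-0.2,0,0,0.1,0],[0.6,-1,-0.4,0,0,0.1,0],[0.6,-1,-0.4,0,0,0.103,0],[0.6,-1,-0.4,0,0,0.103,0]]]'
python3 -c "
from h import *
goal((.585,-.022,.06),20,50)"
```

```text
time: 6.0
ee_pos: [0.5417, 0.0262, 0.1428]
eef_rot: [-0.008, 0.447, 0.054, 0.893]
ft_force: [-0.1, 0.7, -0.3]
width: 0.087
t 6.0 shift [ 0.361 -0.402 -0.69 ] turn [-0.0033 -0.0094  0.0388] deg 14.4 F [-0.1  0.7 -0.3] w 0.087
  at [0.5417 0.0262 0.1428] xaxis [ 0.595  0.089 -0.798] yaxis [-0.104  0.994  0.033] j [ 0.   -0.16 -0.12  2.33 -0.11  0.32  1.64]
```

```bash
python3 -m inch '[[[0.36,-0.4,0,-0.0033,-0.0094,0.039,0],[0.36,-0.4,-0.3,-0.0033,-0.0094,0.039,0],[0.36,-0.4,-0.69,-0.0033,-0.0094,0.039,0],[0.36,-0.4,-0.69,-0.0033,-0.0094,0.039,0],[0.36,-0.4,-0.69,-0.0033,-0.0094,0.039,0]]]'
python3 -c "
from h import *
goal((.585,-.022,.06),20,50)"
```

```text
time: 6.5
ee_pos: [0.5677, 0.0037, 0.1334]
eef_rot: [-0.043, 0.422, 0.126, 0.897]
ft_force: [-0.2, 0.2, 1.0]
width: 0.0869
t 6.5 shift [ 0.144 -0.214 -0.611] turn [-0.0043 -0.0017  0.0134] deg 5.1 F [-0.2  0.2  1. ] w 0.0869
  at [0.5677 0.0037 0.1334] xaxis [ 0.613  0.189 -0.767] yaxis [-0.262  0.965  0.029] j [-0.68 -0.15  0.71  2.34 -0.47  0.29  2.29]
```

```bash
python3 -m inch '[[[0.14,-0.2,-0.2,-0.004,-0.0017,0.013,0],[0.14,-0.2,-0.4,-0.004,-0.0017,0.013,0],[0.14,-0.2,-0.6,-0.004,-0.0017,0.013,0],[0.14,-0.2,-0.6,-0.004,-0.0017,0.013,0]]]'
python3 -c "
from h import *
goal((.585,-.022,.06),20,50)
im=camera('scene');cv2.imwrite('pics/s2.png',im[:,:,::-1])
im=camera('top');cv2.imwrite('pics/t2.png',im[:,:,::-1])"
```

```text
time: 6.9
ee_pos: [0.5599, -0.0104, 0.0887]
eef_rot: [-0.075, 0.418, 0.15, 0.893]
ft_force: [-6.3, -104.0, -17.4]
width: 0.0867
t 6.9 shift [ 0.209 -0.097 -0.239] turn [ 0.0014 -0.0003  0.002 ] deg 0.9 F [  -6.3 -104.   -17.4] w 0.0867
  at [ 0.5599 -0.0104  0.0887] xaxis [ 0.605  0.205 -0.769] yaxis [-0.33   0.944 -0.008] j [-1.24 -0.19  1.34  2.38 -0.58  0.21  2.6 ]
```

View pics/s2.png

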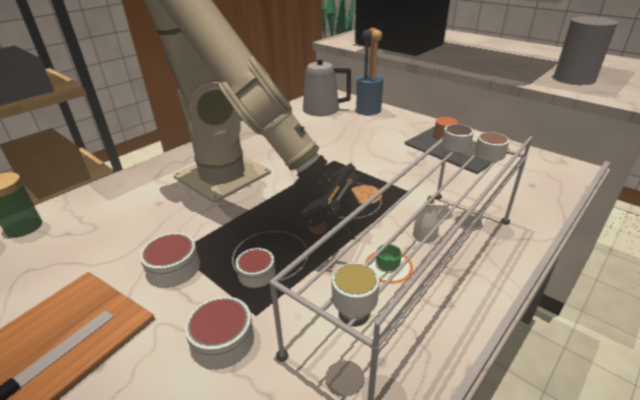

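View pics/t2.png

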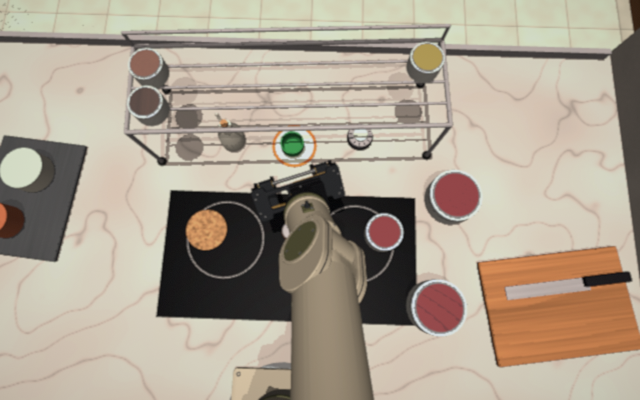

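```bash
python3 -c "
from h import *
s=read_state();print(s['time'],s['ft_force'],s['joint_positions'],s['joint_vel'])
im=cv2.imread('pics/s2.png');cv2.imwrite('pics/s2c.png',cv2.resize(im[140:260,260:420],None,fx=5,fy=5,interpolation=cv2.INTER_CUBIC))"
```

```text
7.0 [-0.30820661 -1.54676063 -0.5501926 ] [-1.23963067 -0.19279379  1.33542179  2.38583397 -0.5824602   0.21231805
  2.60264004] [ 0.08801416  0.01618306  0.03392689 -0.0509541   0.01564111  0.01961427
  0.0313454 ]
```

View pics/s2c.png

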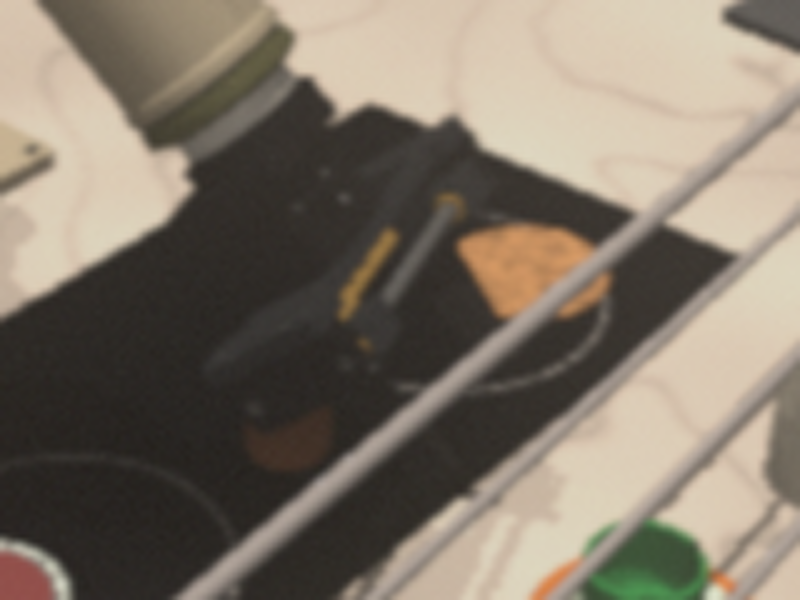

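```bash
cat > kin.py <<'E'
import numpy as np
from scipy.spatial.transform import Rotation as R
from scipy.optimize import least_squares
D=[([-1.29,.332,-.065,1.46,.022,1.35,-.088],[.187,.596,.222],[0,0,-1],[.299,.954,-.001]),
([-1.12,-.47,.04,2.38,.63,.73,.57],[.369,.3048,.2225],[.576,.279,-.768],[-.433,.902,.004]),
([-.19,-.5,-.48,2.41,-.2,.53,1.5],[.3939,.2517,.2011],[.546,.294,-.785],[-.462,.887,.011]),
([-.08,-.23,-.53,2.19,-.05,.49,1.45],[.4883,.2871,.2236],[.545,.292,-.786],[-.464,.886,.007]),
([.1,.34,-1.21,1.9,1.03,1.39,-.46],[.5012,.2498,.2005],[.532,-.351,-.771],[.551,.834,0]),
([-.17,.67,-.92,1.67,.79,1.76,-1.29],[.4289,.2088,.1045],[.009,-.634,-.773],[1,.012,.002]),
([.4,-.29,-.97,2.28,.5,.64,.32],[.4884,.111,.1768],[.608,-.192,-.77],[.296,.955,-.004]),
([0,-.16,-.12,2.33,-.11,.32,1.64],[.5417,.0262,.1428],[.595,.089,-.798],[-.104,.994,.033]),
([-.68,-.15,.71,2.34,-.47,.29,2.29],[.5677,.0037,.1334],[.613,.189,-.767],[-.262,.965,.029]),
([-1.24,-.19,1.34,2.38,-.58,.21,2.60],[.5599,-.0104,.0887],[.605,.205,-.769],[-.33,.944,-.008])]
def fk(q,p,s):
    h,L1,L2,L3,e1,e2,e3,w=p
    ax=['z','y','z','y','z','y','z']
    off=[[0,0,h],[0,0,0],[e1,0,L1],[0,0,0],[e2,0,L2],[w,0,0],[e3,0,L3]]
    # offsets applied before the joint
    T=np.eye(3);x=np.zeros(3)
    for i in range(7):
        x=x+T@np.array(off[i]); T=T@R.from_euler(ax[i],s[i]*q[i]).as_matrix()
    return x,T
E
python3 - <<'E'
from kin import *
import itertools
best=None
for s135 in itertools.product([-1,1],repeat=4):
    s=[s135[0],1,s135[1],1,s135[2],1,s135[3]]
    def res(p,full=False):
        r=[]
        for q,x,xa,ya in D:
            X,T=fk(q,p,s); r+=list(X-x)+list(.2*(T[:,2]-xa))
        return np.array(r)
    o=least_squares(res,[.3,.4,.4,.25,0,0,0,0])
    if best is None or o.cost<best[0]: best=(o.cost,s,o.x,abs(res(o.x)).max())
print(best[0],best[1],best[2].round(4),best[3])
s,p=best[1],best[2]
for q,x,xa,ya in D:
    X,T=fk(q,p,s); print((X-x).round(3),(T[:,2]-xa).round(2),T.T.round(2)[0],ya)
E
```

```text
0.00697464740995304 [-1, 1, -1, 1, -1, 1, -1] [ 0.2642  0.5114  0.4774  0.4154  0.0054  0.0521  0.0008 -0.0295] 0.047941280727969146
[-0.042  0.019 -0.018] [0. 0. 0.] [-0.3  -0.95 -0.  ] [0.299, 0.954, -0.001]
[-0.039  0.008 -0.002] [0.   0.01 0.  ] [ 0.44 -0.9  -0.01] [-0.433, 0.902, 0.004]
[-0.023  0.034 -0.009] [-0. -0. -0.] [ 0.47 -0.88 -0.01] [-0.462, 0.887, 0.011]
[-0.006  0.043 -0.001] [ 0. -0. -0.] [ 0.46 -0.89 -0.  ] [-0.464, 0.886, 0.007]
[-0.002  0.     0.002] [0. 0. 0.] [-0.54 -0.84 -0.  ] [0.551, 0.834, 0]
[-0.015 -0.008  0.008] [-0. -0. -0.] [-1. -0. -0.] [1, 0.012, 0.002]
[-0.004  0.027 -0.006] [-0. -0. -0.] [-0.3  -0.95  0.  ] [0.296, 0.955, -0.004]
[0.01  0.048 0.008] [0.01 0.   0.  ] [ 0.11 -0.99 -0.03] [-0.104, 0.994, 0.033]
[-0.007  0.039  0.006] [-0.  0. -0.] [ 0.26 -0.96 -0.03] [-0.262, 0.965, 0.029]
[-0.01   0.026  0.012] [ 0. -0.  0.] [ 0.33 -0.94  0.01] [-0.33, 0.944, -0.008]
```

Run:
```python
from kin import *
s=[-1,1,-1,1,-1,1,-1]
ax='zyzyzyz'
def fk2(q,off):
    T=np.eye(3);x=np.zeros(3)
    for i in range(7):
        x=x+T@off[i]; T=T@R.from_euler(ax[i],s[i]*q[i]).as_matrix()
    return x+T@off[7],T
def res(v):
    off=v.reshape(8,3); r=[]
    for q,x,xa,ya in D: r+=list(fk2(q,off)[0]-x)
    return np.r_[r,1e-4*(v-v0)]
v0=np.array([[0,0,0],[0,0,.26],[0,0,.2],[0,0,.31],[0,0,.2],[0,0,.28],[0,0,.2],[0,0,.2]],float).ravel()
o=least_squares(res,v0); print(o.x.reshape(8,3).round(4)); print(abs(o.fun[:30]).max())
open('off.txt','w').write(repr(o.x.tolist()))
```

```text
[[-0.0026  0.0033 -0.0052]
 [ 0.0038 -0.01    0.2548]
 [-0.002  -0.01    0.172 ]
 [-0.0003 -0.0128  0.2793]
 [-0.0019 -0.0148  0.2046]
 [-0.0012 -0.      0.2845]
 [ 0.0016  0.0015  0.1758]
 [ 0.0037 -0.0036  0.1739]]
0.0035474053626960433
```

```bash
cat >> kin.py <<'E'
s=[-1,1,-1,1,-1,1,-1]; ax='zyzyzyz'
OFF=np.array(eval(open('off.txt').read())).reshape(8,3)
LO=np.array([-2.6,-.5,-1.47,.16,-1.27,.06,-2.6]);HI=np.array([2.6,2.12,1.34,2.42,4.41,2.06,2.6])
def fk2(q):
    T=np.eye(3);x=np.zeros(3)
    for i in range(7):
        x=x+T@OFF[i]; T=T@R.from_euler(ax[i],s[i]*q[i]).as_matrix()
    return x+T@OFF[7],T
def Mt(yaw,a):
    a=np.radians(a); return R.from_euler('z',yaw,degrees=True).as_matrix()@np.array([[np.cos(a),0,np.sin(a)],[0,1,0],[-np.sin(a),0,np.cos(a)]])
def ik(pos,yaw,a,q0,wc=0.01,flip=1):
    M=Mt(yaw,a)
    G=np.c_[-flip*M[:,1],flip*np.cross(M[:,0],-M[:,1]),M[:,0]]
    mid=(LO+HI)/2
    def f(q):
        x,T=fk2(q); return np.r_[10*(x-pos),3*(T-G).ravel(),wc*(q-mid)/(HI-LO)*2]
    o=least_squares(f,np.clip(q0,LO+.01,HI-.01),bounds=(LO,HI))
    x,T=fk2(o.x); return o.x,np.linalg.norm(x-pos),np.abs(T-G).max(),np.minimum(o.x-LO,HI-o.x).min()
E
python3 - <<'E'
from kin import *
rng=np.random.default_rng(0)
seeds=[np.array(d[0]) for d in D[3:]]+[rng.uniform(LO,HI) for _ in range(6)]
for tag,c in(('bowl',(.653,.003,.03)),('retreat',(.54,-.0,.06)),('coast',(.4316,.2077,.034))):
  for a in(50,60):
    for yaw in((0,10,20,30) if tag!='coast' else (-90,-70,-45,-110)):
      for fl in(1,-1):
        pos=np.array(c)+.019*Mt(yaw,a)[:,0]
        b=None
        for q0 in seeds:
            q,e,g,m=ik(pos,yaw,a,q0,.02,fl)
            if e<.004 and g<.03 and (b is None or m>b[1]): b=(q.round(2),round(m,2))
        print(tag,a,yaw,fl,b)
E
```

```text
bowl 50 0 1 (array([ 0.58,  0.45, -0.76,  2.15,  1.79,  0.33, -0.13]), np.float64(0.27))
bowl 50 0 -1 (array([-0.31,  0.34,  0.23,  2.18,  3.11,  0.06,  1.48]), np.float64(0.0))
bowl 50 10 1 (array([ 0.91,  0.6 , -1.06,  2.13,  1.72,  0.33,  0.27]), np.float64(0.27))
bowl 50 10 -1 (array([ 0.41,  0.39, -0.48,  2.14,  2.33,  0.06,  2.6 ]), np.float64(0.0))
bowl 50 20 1 (array([ 1.13,  0.85, -1.29,  2.09,  1.54,  0.42,  0.8 ]), np.float64(0.18))
bowl 50 20 -1 (array([ 1.14,  0.87, -1.31,  2.07,  1.51,  0.45, -2.29]), np.float64(0.16))
bowl 50 30 1 (array([ 1.22,  1.01, -1.37,  2.04,  1.31,  0.49,  1.29]), np.float64(0.1))
bowl 50 30 -1 (array([ 0.89,  0.58, -0.88,  2.03, -0.09,  0.17, -0.74]), np.float64(0.11))
bowl 60 0 1 (array([ 0.63,  0.49, -0.85,  2.02,  1.08,  0.44,  0.59]), np.float64(0.38))
bowl 60 0 -1 (array([ 0.01,  0.35, -0.11,  2.03,  0.33,  0.25, -1.95]), np.float64(0.19))
bowl 60 10 1 (array([ 0.87,  0.62, -1.08,  2.01,  1.12,  0.49,  0.84]), np.float64(0.39))
bowl 60 10 -1 (array([ 0.16,  0.37, -0.21,  2.02, -0.01,  0.24, -1.41]), np.float64(0.18))
bowl 60 20 1 (array([
[... 2602 characters left out ...]
0.21,  1.82,  0.47,  1.27, -1.06]), np.float64(0.6))
coast 60 -90 -1 (array([-0.43,  0.51, -0.44,  1.83,  0.56,  1.32,  2.01]), np.float64(0.59))
coast 60 -70 1 (array([-0.61,  0.42, -0.28,  1.94,  0.62,  1.16, -0.89]), np.float64(0.48))
coast 60 -70 -1 (array([-0.43,  0.43, -0.48,  1.96,  0.69,  1.21,  2.2 ]), np.float64(0.4))
coast 60 -45 1 (array([-0.55,  0.31, -0.39,  2.11,  0.79,  0.99, -0.67]), np.float64(0.31))
coast 60 -45 -1 (array([-0.39,  0.32, -0.55,  2.12,  0.83,  1.02,  2.46]), np.float64(0.14))
coast 60 -110 1 (array([-0.58,  0.56, -0.16,  1.72,  0.33,  1.36, -1.23]), np.float64(0.7))
coast 60 -110 -1 (array([-0.39,  0.57, -0.41,  1.73,  0.43,  1.4 ,  1.81]), np.float64(0.66))
```

```bash
python3 -c "
from h import *
goal((.56,.01,.2),5,80)"
python3 - <<'E'
from kin import *
for a in(55,58):
 for yaw in(0,5,10):
  q=np.array([.63,.49,-.85,2.02,1.08,.44,.59])
  for c in((.653,.003,.03),(.61,.0,.045),(.575,-.0,.045),(.575,.0,.15),(.56,.05,.15)):
    q,e,g,m=ik(np.array(c)+.019*Mt(yaw,a)[:,0],yaw,a,q,.02,1); print(a,yaw,c,q.round(2),round(e,4),round(m,2))
E
```

```text
t 7.0 shift [0.014 0.138 0.936] turn [-0.0167  0.0806 -0.04  ] deg 33.0 F [-0.3 -1.5 -0.6] w 0.087
  at [ 0.5583 -0.0066  0.0877] xaxis [ 0.601  0.21  -0.771] yaxis [-0.336  0.942 -0.006] j [-1.24 -0.19  1.34  2.39 -0.58  0.21  2.6 ]
55 0 (0.653, 0.003, 0.03) [ 0.6   0.46 -0.8   2.09  1.37  0.35  0.3 ] 0.0 0.29
55 0 (0.61, 0.0, 0.045) [ 0.51  0.3  -0.67  2.19  1.2   0.25  0.38] 0.0 0.19
55 0 (0.575, -0.0, 0.045) [ 0.39  0.2  -0.54  2.28  1.15  0.18  0.37] 0.0 0.12
55 0 (0.575, 0.0, 0.15) [-0.02 -0.04 -0.1   2.22  0.19  0.35  1.29] 0.0 0.2
55 0 (0.56, 0.05, 0.15) [-0.15 -0.06 -0.1   2.25  0.38  0.39  1.  ] 0.0 0.17
55 5 (0.653, 0.003, 0.03) [ 0.76  0.53 -0.95  2.08  1.37  0.36  0.45] 0.0 0.3
55 5 (0.61, 0.0, 0.045) [ 0.75  0.36 -0.89  2.18  1.2   0.26  0.53] 0.0 0.2
55 5 (0.575, -0.0, 0.045) [ 0.63  0.24 -0.74  2.27  1.06  0.16  0.6 ] 0.0 0.1
55 5 (0.575, 0.0, 0.15) [ 0.01 -0.04 -0.08  2.22 -0.03  0.34  1.6 ] 0.0 0.2
55 5 (0.56, 0.05, 0.15) [-0.15 -0.07 -0.07  2.25  0.2   0.35  1.28] 0.0 0.17
55 10 (0.653, 0.003, 0.03) [ 0.93  0.64 -1.12  2.07  1.39  0.42  0.61] 0.0 0.35
55 10 (0.61, 
[... 777 characters left out ...]
.61, 0.0, 0.045) [ 0.89  0.46 -1.07  2.14  1.14  0.4   0.65] 0.0 0.28
58 5 (0.575, -0.0, 0.045) [ 1.17  0.67 -1.42  2.21  1.4   0.61  0.51] 0.0 0.05
58 5 (0.575, 0.0, 0.15) [ 1.36  0.15 -1.47  2.14  0.32  0.45  1.35] 0.0001 0.0
58 5 (0.56, 0.05, 0.15) [-0.1  -0.05 -0.11  2.21  0.14  0.43  1.33] 0.0 0.21
58 10 (0.653, 0.003, 0.03) [ 0.9   0.64 -1.1   2.03  1.23  0.46  0.75] 0.0 0.37
58 10 (0.61, 0.0, 0.045) [ 1.1   0.67 -1.32  2.12  1.29  0.55  0.72] 0.0 0.15
58 10 (0.575, -0.0, 0.045) [ 1.23  0.75 -1.46  2.21  1.39  0.63  0.66] 0.0 0.01
58 10 (0.575, 0.0, 0.15) [ 1.39  0.17 -1.47  2.13  0.22  0.44  1.54] 0.0001 0.0
58 10 (0.56, 0.05, 0.15) [-0.07 -0.05 -0.1   2.21 -0.02  0.42  1.59] 0.0 0.21
```

```bash
python3 -m inch '[[[0,0.14,0.2,0,0,0,0],[0,0.14,0.5,-0.0167,0.08,-0.04,0],[0,0.14,0.7,-0.0167,0.08,-0.04,0],[0,0.14,0.94,-0.0167,0.08,-0.04,0],[0,0.14,0.94,-0.0167,0.08,-0.04,0],[0,0.14,0.94,-0.0167,0.08,-0.04,0],[0,0.14,0.94,-0.0167,0.08,-0.04,0]]]'
python3 -c "
from h import *
goal((.57,.003,.15),0,62)"
```

```text
time: 7.7
ee_pos: [0.5615, 0.0007, 0.2056]
eef_rot: [-0.03, 0.629, 0.033, 0.776]
ft_force: [1.0, -0.5, -0.9]
width: 0.0873
t 7.7 shift [ 0.071  0.019 -0.464] turn [ 0.0029 -0.0447 -0.0139] deg 16.9 F [ 1.  -0.5 -0.9] w 0.0873
  at [0.5615 0.0007 0.2056] xaxis [ 0.205  0.013 -0.979] yaxis [-0.089  0.996 -0.006] j [-0.54  0.03  0.46  1.87 -0.02  1.04  1.59]
```

```bash
python3 -m inch '[[[0.07,0.02,0,0.003,-0.045,-0.014,0],[0.07,0.02,-0.2,0.003,-0.045,-0.014,0],[0.07,0.02,-0.46,0.003,-0.045,-0.014,0],[0.07,0.02,-0.46,0.003,-0.045,-0.014,0]]]'
python3 -c "
from h import *
goal((.59,.003,.06),0,60)"
```

```text
time: 8.1
ee_pos: [0.5658, 0.0039, 0.143]
eef_rot: [-0.002, 0.517, 0.002, 0.856]
ft_force: [1.0, -0.3, 0.7]
width: 0.087
t 8.1 shift [ 0.201 -0.008 -0.692] turn [ 0.0003 -0.0063 -0.0008] deg 2.3 F [ 1.  -0.3  0.7] w 0.087
  at [0.5658 0.0039 0.143 ] xaxis [ 0.465  0.001 -0.885] yaxis [-0.005  1.    -0.002] j [-0.55 -0.08  0.42  2.18  0.17  0.56  1.33]
```

```bash
python3 -m inch '[[[0.1,0,-0.2,0,0,0,0],[0.15,0,-0.4,0,-0.006,0,0],[0.2,0,-0.55,0,-0.006,0,0],[0.2,0,-0.69,0,-0.006,0,0],[0.2,0,-0.69,0,-0.006,0,0]]]'
python3 -c "
from h import *
goal((.653+.0095,.003,.0135),0,60)"
```

```text
time: 8.6
ee_pos: [0.5938, 0.0047, 0.0643]
eef_rot: [-0.002, 0.499, 0.002, 0.867]
ft_force: [-0.4, -0.6, 0.5]
width: 0.0871
t 8.6 shift [ 0.572 -0.014 -0.423] turn [ 0.0002  0.0005 -0.0008] deg 0.3 F [-0.4 -0.6  0.5] w 0.0871
  at [0.5938 0.0047 0.0643] xaxis [ 0.503  0.002 -0.865] yaxis [-0.005  1.    -0.001] j [-0.53  0.12  0.43  2.22  0.02  0.29  1.45]
```

```bash
python3 -m inch '[[[0.05,0,-0.2,0,0,0,0],[0.15,-0.01,-0.4,0,0,0,0],[0.25,-0.01,-0.42,0,0,0,0],[0.4,-0.01,-0.42,0,0,0,0],[0.5,-0.01,-0.42,0,0,0,0],[0.57,-0.01,-0.42,0,0,0,0],[0.57,-0.01,-0.42,0,0,0,0]]]'
python3 -c "
from h import *
goal((.653+.0095,.003,.0135),0,60)
im=camera('scene');cv2.imwrite('pics/s3.png',cv2.resize(im[180:290,310:450,::-1],None,fx=5,fy=5,interpolation=cv2.INTER_CUBIC))
im=camera('top');cv2.imwrite('pics/t3.png',cv2.resize(im[100:260,180:420,::-1],None,fx=3.3,fy=3.3))"
```

```text
time: 9.3
ee_pos: [0.6641, 0.0042, 0.0163]
eef_rot: [-0.001, 0.497, 0.002, 0.868]
ft_force: [0.3, 0.2, 0.3]
width: 0.0872
t 9.3 shift [-0.013 -0.01  -0.023] turn [-0.0001  0.0012 -0.0008] deg 0.5 F [0.3 0.2 0.3] w 0.0872
  at [0.6641 0.0042 0.0163] xaxis [ 0.506  0.003 -0.862] yaxis [-0.005  1.     0.001] j [-0.34  0.35  0.27  2.06 -0.19  0.21  1.64]
```

View pics/s3.png

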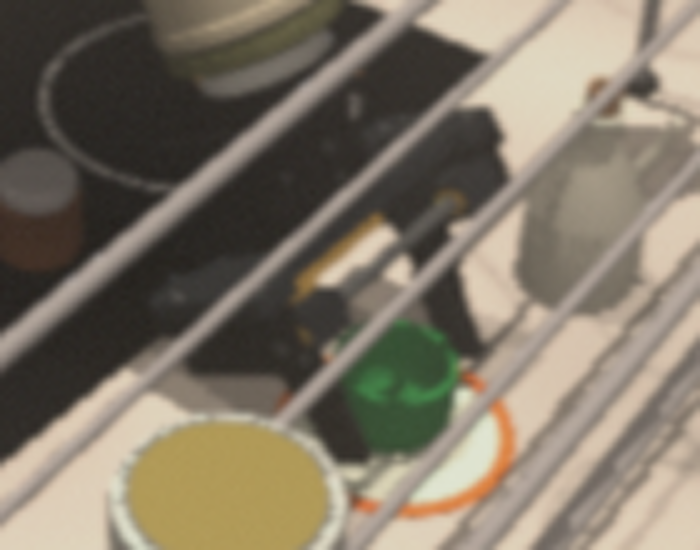

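View pics/t3.png

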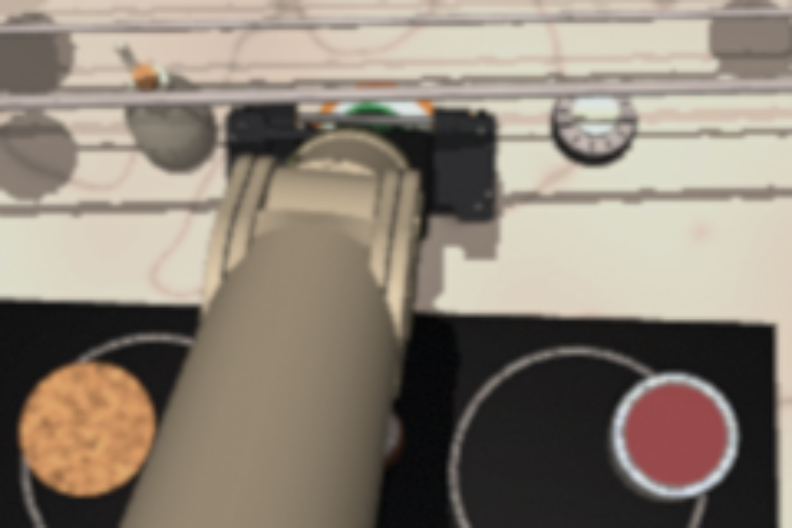

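The bowl at (400,390) in the crop stands between the two dark fingers at (335,420) and (455,300), and the cruet at (580,230) is clear. Closing now.

```bash
python3 -m inch '[[[0,0,-0.01,0,0,0,0.3],[0,0,-0.01,0,0,0,0.5],[0,0,-0.01,0,0,0,0.6],[0,0,-0.01,0,0,0,0.6],[0,0,-0.01,0,0,0,0.6],[0,0,-0.01,0,0,0,0.6]]]' 15
```

```text
time: 10.0
ee_pos: [0.662, 0.0043, 0.013]
eef_rot: [-0.001, 0.498, 0.002, 0.867]
ft_force: [-0.7, 0.9, 0.6]
width: 0.0598
```

```bash
python3 -m inch '[[[0,0,0.12,0,0,0,0.6],[-0.1,0,0.12,0,0,0,0.6],[-0.25,0,0.15,0,0,0,0.6],[-0.4,0,0.2,0,0,0,0.6],[-0.55,0,0.3,0,0,0,0.6],[-0.68,0,0.4,0,0,0,0.6],[-0.7,0,0.5,0,0,0,0.6]]]'
python3 -c "
from h import *
goal((.57,.04,.16),0,70)"
```

```text
time: 10.7
ee_pos: [0.5761, 0.0041, 0.0725]
eef_rot: [-0.001, 0.499, 0.002, 0.867]
ft_force: [-0.4, 0.8, -0.6]
width: 0.0597
t 10.7 shift [-0.05   0.299  0.729] turn [-0.0002  0.0282 -0.0008] deg 10.2 F [-0.4  0.8 -0.6] w 0.0597
  at [0.5761 0.0041 0.0725] xaxis [ 0.502  0.003 -0.865] yaxis [-0.005  1.     0.001] j [-0.6   0.06  0.49  2.25  0.08  0.31  1.39]
```

```bash
python3 -m inch '[[[0,0,0.3,0,0.01,0,0.6],[0,0.1,0.6,0,0.03,0,0.6],[0,0.2,0.8,0,0.04,0,0.6],[0,0.3,0.9,0,0.045,0,0.6],[0,0.4,0.9,0,0.045,0,0.6]]]'
python3 -c "
from h import *
goal((.53,.15,.18),-45,70)"
```

```text
time: 11.2
ee_pos: [0.5799, 0.053, 0.1831]
eef_rot: [-0.0, 0.614, 0.003, 0.789]
ft_force: [0.1, -0.4, -1.6]
width: 0.0598
t 11.2 shift [-0.416  0.809 -0.026] turn [-0.0066 -0.015  -0.1256] deg 45.6 F [ 0.1 -0.4 -1.6] w 0.0598
  at [0.5799 0.053  0.1831] xaxis [ 0.246  0.004 -0.969] yaxis [-0.004  1.     0.003] j [-0.64  0.08  0.47  1.88  0.01  0.94  1.39]
```

```bash
python3 -m inch '[[[-0.05,0.1,0,-0.007,-0.015,-0.126,0.6],[-0.15,0.3,0,-0.007,-0.015,-0.126,0.6],[-0.25,0.5,0,-0.007,-0.015,-0.126,0.6],[-0.35,0.7,0,-0.007,-0.015,-0.126,0.6],[-0.4,0.8,0,-0.007,-0.015,-0.126,0.6],[-0.4,0.8,0,-0.007,-0.015,-0.126,0.6],[-0.4,0.8,0,-0.007,-0.015,-0.126,0.6]]]'
python3 -c "
from h import *
goal((.45,.21,.14),-90,60)"
```

```text
time: 11.9
ee_pos: [0.5287, 0.1501, 0.179]
eef_rot: [0.219, 0.531, -0.316, 0.755]
ft_force: [-0.0, -0.1, 0.0]
width: 0.0596
t 11.9 shift [-0.656  0.5   -0.325] turn [-0.0263 -0.0115 -0.1241] deg 45.8 F [-0.  -0.1  0. ] w 0.0596
  at [0.5287 0.1501 0.179 ] xaxis [ 0.238 -0.244 -0.94 ] yaxis [ 0.71   0.705 -0.004] j [-0.9   0.11  0.34  1.88  0.34  1.11  0.08]
```

```bash
python3 -m inch '[[[-0.1,0.1,0,-0.026,-0.0115,-0.124,0.6],[-0.2,0.2,0,-0.026,-0.0115,-0.124,0.6],[-0.35,0.3,0,-0.026,-0.0115,-0.124,0.6],[-0.5,0.4,-0.1,-0.026,-0.0115,-0.124,0.6],[-0.65,0.5,-0.2,-0.026,-0.0115,-0.124,0.6],[-0.65,0.5,-0.32,-0.026,-0.0115,-0.124,0.6],[-0.65,0.5,-0.32,-0.026,-0.0115,-0.124,0.6],[-0.65,0.5,-0.32,-0.026,-0.0115,-0.124,0.6]]]'
python3 -c "
from h import *
goal((.4316,.198,.0565),-90,60)"
```

```text
time: 12.7
ee_pos: [0.4519, 0.2074, 0.142]
eef_rot: [0.354, 0.354, -0.611, 0.613]
ft_force: [0.2, -0.9, -0.5]
width: 0.0597
t 12.7 shift [-0.169 -0.078 -0.713] turn [-0.0003  0.0001 -0.0005] deg 0.2 F [ 0.2 -0.9 -0.5] w 0.0597
  at [0.4519 0.2074 0.142 ] xaxis [ 0.002 -0.499 -0.867] yaxis [1.    0.003 0.001] j [-1.05  0.37  0.33  1.72  0.27  1.43 -0.8 ]
```

```bash
python3 -m inch '[[[-0.1,-0.04,-0.2,0,0,0,0.6],[-0.17,-0.08,-0.4,0,0,0,0.6],[-0.17,-0.08,-0.6,0,0,0,0.6],[-0.17,-0.08,-0.71,0,0,0,0.6],[-0.17,-0.08,-0.71,0,0,0,0.6]]]'
python3 -c "
from h import *
goal((.4316,.198,.0175),-90,60)
im=camera('top');cv2.imwrite('pics/t4.png',cv2.resize(im[150:300,120:320,::-1],None,fx=4,fy=4,interpolation=cv2.INTER_CUBIC))
im=camera('scene');cv2.imwrite('pics/s4.png',cv2.resize(im[120:260,300:440,::-1],None,fx=4,fy=4,interpolation=cv2.INTER_CUBIC))"
```

```text
time: 13.2
ee_pos: [0.4314, 0.1979, 0.0568]
eef_rot: [0.354, 0.354, -0.611, 0.613]
ft_force: [-0.4, 0.1, -0.0]
width: 0.06
t 13.2 shift [ 0.002  0.001 -0.327] turn [-0.0003  0.0001 -0.0004] deg 0.2 F [-0.4  0.1 -0. ] w 0.06
  at [0.4314 0.1979 0.0568] xaxis [ 0.002 -0.499 -0.867] yaxis [1.    0.002 0.   ] j [-1.06  0.44  0.32  1.83  0.26  1.26 -0.87]
```

View pics/t4.png

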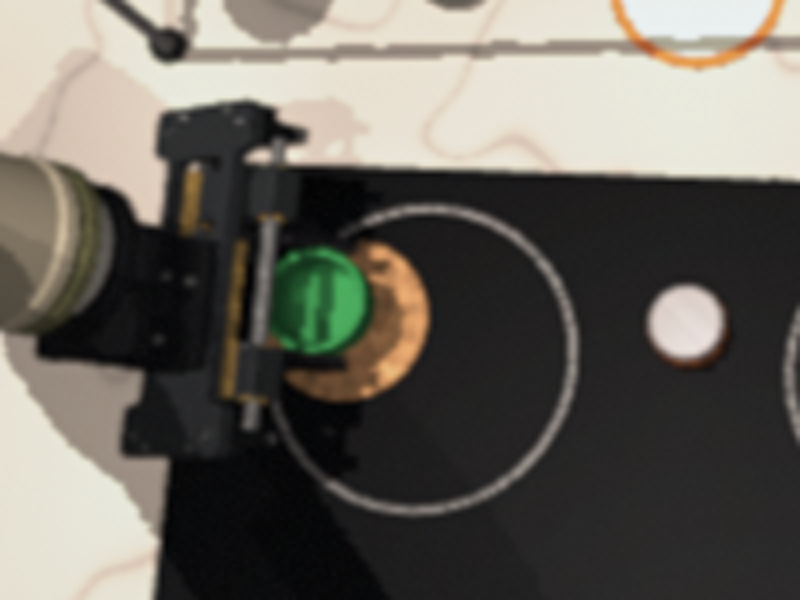

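View pics/s4.png

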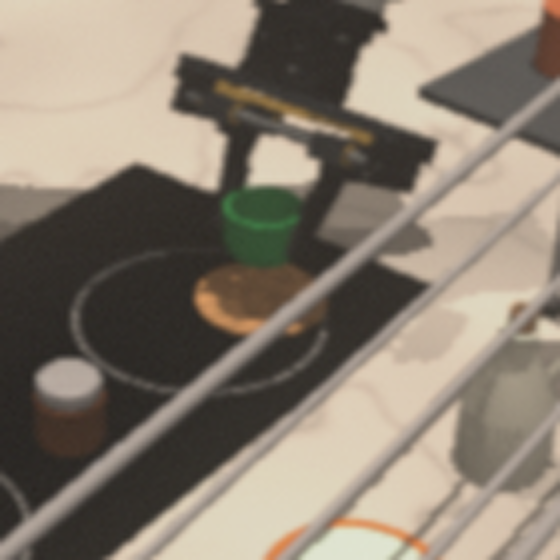

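The bowl is held upright over the coaster, with its rim at (316,302) and the cork at (345,320) in the top crop. That offset should be parallax, so I'll check it.

```bash
python3 -c "
from h import *
print(onz('top',120+316/4,150+301/4,.08), onz('top',120+349/4,150+321/4,.004))"; python3 -m inch '[[[0,0,-0.1,0,0,0,0.6],[0,0,-0.2,0,0,0,0.6],[0,0,-0.27,0,0,0,0.6],[0,0,-0.3,0,0,0,0.6],[0,0,-0.325,0,0,0,0.6],[0,0,-0.33,0,0,0,0.6],[0,0,-0.33,0,0,0,0.6]]]'
```

```text
[0.43016312 0.2035837  0.08      ] [0.42918247 0.2044734  0.004     ]
time: 14.0
ee_pos: [0.4318, 0.1987, 0.0179]
eef_rot: [0.355, 0.354, -0.611, 0.613]
ft_force: [-0.3, 0.6, -0.2]
width: 0.0599
```

```bash
python3 -m inch '[[[0,0,-0.006,0,0,0,0.6],[0,0,-0.012,0,0,0,0.6],[0,0,-0.012,0,0,0,0.6]]]'
```

```text
time: 14.3
ee_pos: [0.4319, 0.199, 0.0168]
eef_rot: [0.355, 0.354, -0.611, 0.613]
ft_force: [-0.5, 1.1, 5.0]
width: 0.0596
```

Contact felt (5 N), so I'll open and back off along the tool axis.

```bash
python3 -m inch '[[[0,0,0.004,0,0,0,0.4],[0,0,0.004,0,0,0,0.2],[0,0,0.004,0,0,0,0.1],[0,0,0.004,0,0,0,0.05],[0,0,0.004,0,0,0,0.05],[0,0,0.004,0,0,0,0.05]]]' && python3 -m inch '[[[0,0.1,0.17,0,0,0,0.05],[0,0.2,0.35,0,0,0,0.05],[0,0.35,0.6,0,0,0,0.05],[0,0.5,0.87,0,0,0,0.05],[0,0.5,0.87,0,0,0,0.05]]]'
python3 -c "
from h import *
goal((.43,.30,.2),-90,80)
im=camera('top');cv2.imwrite('pics/t5.png',im[:,:,::-1])
im=camera('scene');cv2.imwrite('pics/s5.png',im[:,:,::-1])"
```

```text
time: 14.9
ee_pos: [0.4317, 0.1986, 0.0168]
eef_rot: [0.354, 0.354, -0.611, 0.613]
ft_force: [-0.5, 0.2, -0.1]
width: 0.0821
time: 15.4
ee_pos: [0.4329, 0.2625, 0.1246]
eef_rot: [0.357, 0.355, -0.609, 0.613]
ft_force: [0.5, 0.1, -0.3]
width: 0.0826
t 15.4 shift [-0.024  0.312  0.629] turn [ 0.0542  0.001  -0.0006] deg 19.5 F [ 0.5  0.1 -0.3] w 0.0826
  at [0.4329 0.2625 0.1246] xaxis [ 0.007 -0.493 -0.87 ] yaxis [1.    0.005 0.005] j [-1.11  0.43  0.3   1.67  0.23  1.44 -0.88]
```

View pics/t5.png

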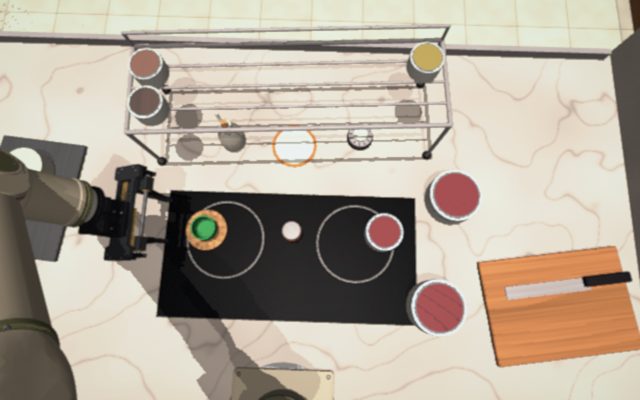

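View pics/s5.png

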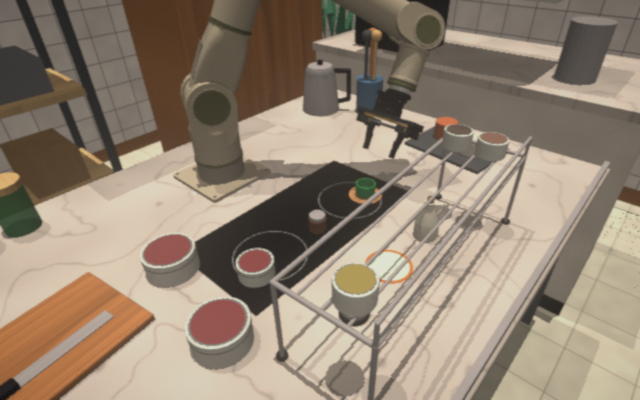

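The bowl now stands on the coaster, at (206,229) in the top view and (365,188) in the scene view. The marking is free, so I'll measure it in both views.

```bash
python3 - <<'E'
from h import *
def circ(P):
    A=np.c_[2*P,np.ones(len(P))]; s=np.linalg.lstsq(A,(P**2).sum(1),rcond=None)[0]; return s[:2].round(4),round(2*np.sqrt(s[2]+s[0]**2+s[1]**2),4)
for n,f,(x0,y0,x1,y1) in(('top','t5',(268,120,322,172)),('scene','s5',(355,240,425,292))):
    hsv=cv2.cvtColor(cv2.imread(f'pics/{f}.png'),cv2.COLOR_BGR2HSV);H,S,V=[hsv[...,i] for i in range(3)]
    o=((H>4)&(H<20)&(S>90)&(V>100))
    ys,xs=np.where(o[y0:y1,x0:x1]); print(n,len(xs),circ(np.array([onz(n,u+x0,v+y0,0)[:2] for u,v in zip(xs,ys)])))
    g=((H>45)&(H<88)&(S>90)); 
    bx=(190,210,225,245) if n=='top' else (350,170,385,205)
    ys,xs=np.where(g[bx[1]:bx[3],bx[0]:bx[2]]); u,v=(xs.min()+xs.max())/2+bx[0],(ys.min()+ys.max())/2+bx[1]; print(' bowl',onz(n,u,v,.044 if n=='top' else .03).round(4))
    r=(((H<6)|(H>168))&(S>110)&(V>70)); bx=(362,208,408,256) if n=='top' else (236,246,274,275)
    ys,xs=np.where(r[bx[1]:bx[3],bx[0]:bx[2]]); print(' tin',onz(n,xs.mean()+bx[0],ys.mean()+bx[1],.045).round(4))
E
python3 - <<'E'
from kin import *
# pushing poses: near the end, TCP touching tin at z .02
rng=np.random.default_rng(1)
for tag,c,yaws,aa in(('end',(.659-.044,0,.02),(0,15,30,45),(45,60,70)),('start',(.41,-.265,.02),(45,65),(70,90))):
  for a in aa:
    for yaw in yaws:
      for fl in(1,-1):
        b=None
        for q0 in [np.array(d[0]) for d in D[3:]]+[rng.uniform(LO,HI) for _ in range(6)]:
            q,e,g,m=ik(np.array(c),yaw,a,q0,.02,fl)
            if e<.004 and g<.03 and (b is None or m>b[1]): b=(q.round(2),round(m,2))
        print(tag,a,yaw,fl,b)
E
```

```text
top 284 (array([6.59e-01, 5.00e-04]), np.float64(0.1088))
 bowl [0.4302 0.203  0.044 ]
 tin [ 0.435  -0.2265  0.045 ]
scene 225 (array([0.6584, 0.0014]), np.float64(0.1092))
 bowl [0.4232 0.2216 0.03  ]
 tin [ 0.4369 -0.2271  0.045 ]
end 45 0 1 (array([ 0.54,  0.34, -0.71,  2.32,  2.35,  0.35, -0.74]), np.float64(0.1))
end 45 0 -1 (array([-0.12,  0.25,  0.  ,  2.34,  2.82,  0.25,  1.8 ]), np.float64(0.08))
end 45 15 1 (array([ 1.27,  0.83, -1.36,  2.27,  2.  ,  0.44,  0.3 ]), np.float64(0.11))
end 45 15 -1 (array([-0.07,  0.28,  0.13,  2.31,  4.01,  0.33,  0.93]), np.float64(0.11))
end 45 30 1 (array([ 1.41,  1.1 , -1.46,  2.18,  1.49,  0.45,  1.22]), np.float64(0.01))
end 45 30 -1 (array([ 1.21,  0.67, -1.14,  2.17,  0.29,  0.08, -0.98]), np.float64(0.02))
end 45 45 1 (array([ 1.42,  1.21, -1.47,  2.05,  1.01,  0.57,  1.96]), np.float64(0.0))
end 45 45 -1 (array([-0.69,  0.97,  1.23,  2.12,  4.41,  1.44,  0.68]), np.float64(0.0))
end 60 0 1 (array([ 0.62,  0.36, -0.8 ,  2.13,  0.96,  0.35,  0.64]), np.float64(0.29))
end 60 0 -1 (array([ 0.01,  0.26, -0.11,  2.15,  0.32,  0.23, -1.95
[... 1229 characters left out ...]
8, -0.26,  0.65, -0.52]), np.float64(0.54))
start 70 45 1 (array([ 1.85,  0.79, -1.39,  2.02,  0.54,  0.93,  2.6 ]), np.float64(0.0))
start 70 45 -1 (array([ 0.81,  0.29, -0.1 ,  2.04, -0.44,  0.84,  0.23]), np.float64(0.38))
start 70 65 1 None
start 70 65 -1 (array([ 0.85,  0.36, -0.16,  1.94, -0.34,  0.96,  0.47]), np.float64(0.48))
start 90 45 1 (array([ 1.16,  0.35, -0.76,  2.  ,  0.3 ,  0.91,  2.6 ]), np.float64(0.0))
start 90 45 -1 (array([ 0.58,  0.27, -0.11,  2.  ,  0.04,  0.87, -0.34]), np.float64(0.42))
start 90 65 1 (array([ 1.59,  0.71, -1.36,  1.98,  0.78,  1.13,  2.6 ]), np.float64(0.0))
start 90 65 -1 (array([ 0.6 ,  0.27, -0.14,  2.  ,  0.05,  0.87, -0.  ]), np.float64(0.42))
```

Both views agree on the marking at (0.659, 0.001) and the tin at (0.436, −0.227). The scene-view bowl figure is only rough, because its mask there mixes rim and wall. I'll carry the open hand up and over to behind the tin.

```bash
python3 -m inch '[[[0,0.05,0.3,0,0,0,0.2],[0,0,0.6,0.04,0,0,0.42],[0.1,-0.2,0.9,0.08,0,0,0.42],[0.2,-0.5,0.9,0.083,0,0,0.42],[0.2,-0.9,0.9,0.083,0,0,0.42]]]' && python3 -c "
from h import *
goal((.46,-.27,.23),-119,98)"
```

```text
time: 16.0
ee_pos: [0.4571, 0.1479, 0.23]
eef_rot: [0.504, 0.5, -0.497, 0.499]
ft_force: [0.1, -0.9, 0.5]
width: 0.0533
t 16.0 shift [ 0.024 -3.482  0.   ] turn [ 0.0209 -0.0044 -0.08  ] deg 29.8 F [ 0.1 -0.9  0.5] w 0.0533
  at [0.4571 0.1479 0.23  ] xaxis [ 0.006  0.007 -1.   ] yaxis [ 1.    -0.002  0.006] j [-0.84 -0.02  0.44  1.85  0.    1.3  -0.41]
```

```bash
python3 -m inch '[[[0,-0.4,0,0,0,-0.02,0.42],[0,-0.7,0,0,0,-0.04,0.42],[0,-1,0,0,0,-0.06,0.42],[0,-1,0,0,0,-0.08,0.42]]]' && python3 -m inch '[[[0,-0.4,0,0,0,0,0.42],[0,-0.8,0,0,0,0,0.42],[0,-1,0,0,0,0,0.42],[0,-1,0,0,0,0,0.42]]]' && python3 -m inch '[[[0,-0.4,0,0.02,-0.004,0,0.42],[0,-0.8,0,0.02,-0.004,0,0.42],[0,-1,0,0.02,-0.004,0,0.42],[0,-1,0,0.02,-0.004,0,0.42]]]' && python3 -c "
from h import *
goal((.404,-.285,.13),-119,98)"
```

```text
time: 16.4
ee_pos: [0.4548, 0.0249, 0.2281]
eef_rot: [-0.611, -0.356, 0.611, -0.357]
ft_force: [0.7, 0.6, -0.5]
width: 0.0509
time: 16.8
ee_pos: [0.4543, -0.0936, 0.2281]
eef_rot: [-0.61, -0.358, 0.61, -0.359]
ft_force: [0.2, 0.7, -0.1]
width: 0.0504
time: 17.2
ee_pos: [0.4541, -0.2134, 0.2281]
eef_rot: [0.639, 0.39, -0.579, 0.325]
ft_force: [-1.2, 0.7, -0.7]
width: 0.0504
t 17.2 shift [-0.418 -0.597 -0.818] turn [-0.0002 -0.0067  0.    ] deg 2.4 F [-1.2  0.7 -0.7] w 0.0504
  at [ 0.4541 -0.2134  0.2281] xaxis [ 0.026  0.123 -0.992] yaxis [ 0.874 -0.485 -0.037] j [-0.43  0.09  0.93  1.79 -0.2   1.34  0.04]
```

```bash
python3 -m inch '[[[-0.2,-0.3,0,0,-0.0067,0,0.42],[-0.42,-0.6,-0.1,0,-0.0067,0,0.42],[-0.42,-0.6,-0.4,0,-0.0067,0,0.42],[-0.42,-0.6,-0.8,0,-0.0067,0,0.42],[-0.42,-0.6,-0.8,0,-0.0067,0,0.42]]]' && python3 -c "
from h import *
goal((.402,-.288,.016),-119,98)
im=camera('top');cv2.imwrite('pics/t6.png',im[:,:,::-1])"
```

```text
time: 17.7
ee_pos: [0.4021, -0.2781, 0.1278]
eef_rot: [0.648, 0.388, -0.565, 0.332]
ft_force: [0.3, 0.3, 0.8]
width: 0.0505
t 17.7 shift [-0.001 -0.083 -0.932] turn [-0.001  -0.0012 -0.0012] deg 0.7 F [0.3 0.3 0.8] w 0.0505
  at [ 0.4021 -0.2781  0.1278] xaxis [ 0.059  0.128 -0.99 ] yaxis [ 0.878 -0.478 -0.01 ] j [-0.28  0.2   1.    1.95 -0.33  1.15  0.35]
```

View pics/t6.png

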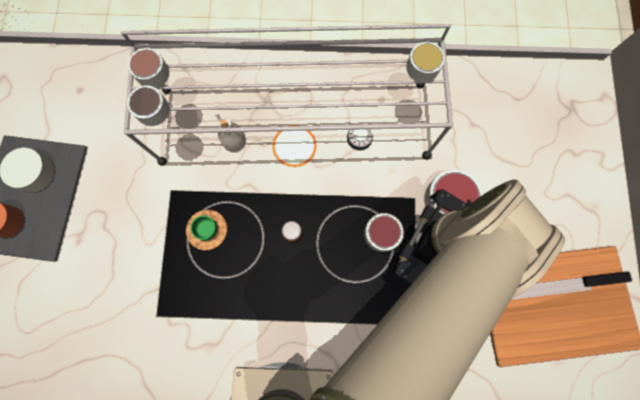

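Run:
```python
from h import *
for z in(0,.045,.06,.075):print(z,proj('scene',(.531,-.40,z)).round(1),proj('scene',(.531,-.40-.066,z)).round(1))
# centre from both views of window
o1,d1=ray('top',456.2,194.4)
for z in(.045,.06,.07,.08): 
    p=onz('top',455.5,194.3,z); print(z,p.round(3),proj('scene',p).round(1))
```

```text
0 [221.6 343.9] [193.3 366.6]
0.045 [217.8 329.7] [188.3 352.4]
0.06 [216.4 324.7] [186.6 347.4]
0.075 [215.1 319.6] [184.8 342.3]
0.045 [ 0.53  -0.399  0.045] [218.  329.2]
0.06 [ 0.527 -0.394  0.06 ] [217.6 321.6]
0.07 [ 0.524 -0.391  0.07 ] [217.4 316.6]
0.08 [ 0.522 -0.388  0.08 ] [217.2 311.5]
```

```bash
python3 -m inch '[[[0,-0.08,-0.3,0,0,0,0.42],[0,-0.08,-0.6,0,0,0,0.42],[0,-0.08,-0.8,0,0,0,0.42],[0,-0.08,-0.92,0,0,0,0.42],[0,-0.08,-0.92,0,0,0,0.42]]]' && python3 -c "
from h import *
goal((.543-.048*.48,-.03-.048*.877,.016),-119,98)"
```

```text
time: 18.25
ee_pos: [0.4057, -0.2902, 0.023]
eef_rot: [0.65, 0.386, -0.563, 0.334]
ft_force: [0.9, 0.5, 0.3]
width: 0.0505
t 18.25 shift [ 0.952  1.818 -0.058] turn [-0.0005  0.0003 -0.0013] deg 0.5 F [0.9 0.5 0.3] w 0.0505
  at [ 0.4057 -0.2902  0.023 ] xaxis [ 0.068  0.125 -0.99 ] yaxis [ 0.878 -0.478 -0.   ] j [-0.13  0.42  0.89  2.01 -0.57  0.97  0.57]
```

```bash
python3 -m inch '[[[0.02,0.04,-0.05,0,0,0,0.42],[0.06,0.12,-0.05,0,0,0,0.42],[0.11,0.2,-0.05,0,0,0,0.42],[0.155,0.3,-0.05,0,0,0,0.42],[0.21,0.4,-0.05,0,0,0,0.42],[0.26,0.5,-0.05,0,0,0,0.42],[0.315,0.6,-0.05,0,0,0,0.42],[0.37,0.7,-0.05,0,0,0,0.42],[0.42,0.8,-0.05,0,0,0,0.42],[0.42,0.8,-0.05,0,0,0,0.42]]]' && python3 -c "
from h import *
goal((.543-.048*.48,-.03-.048*.877,.016),-119,98)
im=camera('top');cv2.imwrite('pics/t7.png',im[:,:,::-1])"
```

```text
time: 19.25
ee_pos: [0.4567, -0.1924, 0.0166]
eef_rot: [0.65, 0.387, -0.562, 0.335]
ft_force: [-0.2, 0.8, -0.4]
width: 0.0503
t 19.25 shift [ 0.527  1.003 -0.005] turn [-0.0006  0.0004 -0.0016] deg 0.6 F [-0.2  0.8 -0.4] w 0.0503
  at [ 0.4567 -0.1924  0.0166] xaxis [ 0.069  0.126 -0.99 ] yaxis [ 0.879 -0.476  0.   ] j [-0.34  0.39  0.86  2.05 -0.56  0.91  0.35]
```

View pics/t7.png

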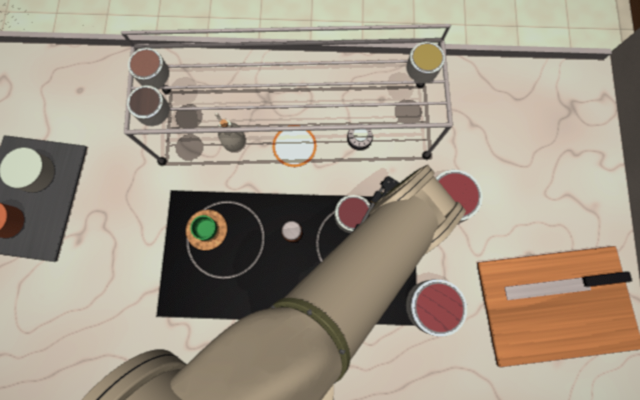

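The tin has slid to (352,213), with the fingers behind it and the shaker at (291,231) untouched. I'll keep pushing.

```bash
python3 -m inch '[[[0.03,0.06,0,0,0,0,0.42],[0.08,0.15,0,0,0,0,0.42],[0.13,0.25,0,0,0,0,0.42],[0.185,0.35,0,0,0,0,0.42],[0.235,0.45,0,0,0,0,0.42],[0.29,0.55,0,0,0,0,0.42],[0.34,0.65,0,0,0,0,0.42],[0.395,0.75,0,0,0,0,0.42],[0.44,0.84,0,0,0,0,0.42],[0.44,0.84,0,0,0,0,0.42]]]' && python3 -c "
from h import *
goal((.543-.048*.48,-.03-.048*.877,.016),-119,98)
im=camera('top');cv2.imwrite('pics/t8.png',im[:,:,::-1])
hsv=cv2.cvtColor(im,cv2.COLOR_RGB2HSV);H,S,V=[hsv[...,i] for i in range(3)]
r=(((H<6)|(H>168))&(S>110)&(V>50)).astype(np.uint8);k,l,s,c=cv2.connectedComponentsWithStats(r)
for i in range(1,k):
  if s[i,4]>60: print(s[i],onz('top',*c[i],.045).round(4))"
```

```text
time: 20.3
ee_pos: [0.5094, -0.092, 0.0168]
eef_rot: [0.65, 0.387, -0.562, 0.335]
ft_force: [0.5, -0.0, 0.9]
width: 0.0506
t 20.3 shift [ 0.088  0.166 -0.007] turn [-0.0005  0.0004 -0.0015] deg 0.6 F [ 0.5 -0.   0.9] w 0.0506
  at [ 0.5094 -0.092   0.0168] xaxis [ 0.069  0.125 -0.99 ] yaxis [ 0.879 -0.476  0.001] j [-0.53  0.4   0.83  2.02 -0.57  0.89  0.13]
[ 435  174   43   42 1393] [ 0.5303 -0.4006  0.045 ]
[298 176  18  21 188] [ 0.5436 -0.0347  0.045 ]
[ 417  284   45   47 1657] [ 0.2643 -0.3515  0.045 ]
```

View pics/t8.png

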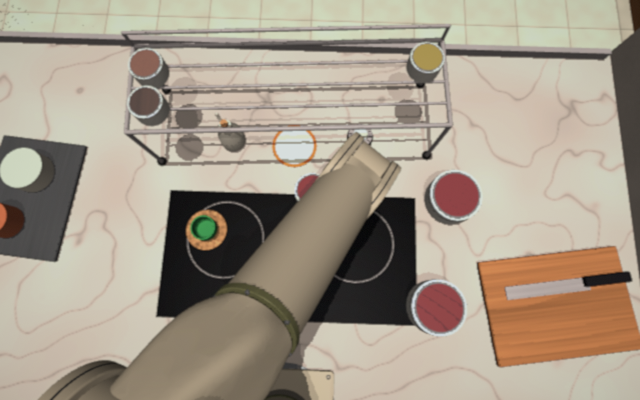

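```bash
python3 -c "
from h import *
p=onz('top',312.5,190.5,.045);print(p.round(4), np.degrees(np.arctan2(.001-p[1],.659-p[0])))"
python3 - <<'E'
from kin import *
q=np.array([-.53,.4,.83,2.02,-.57,.89,.13])
for c,yaw,a in(((.47,-.12,.1),40,80),((.465,-.08,.1),21,80),((.465,-.074,.016),21,80),((.465,-.074,.016),21,70),((.54,-.05,.016),21,70),((.614,-.017,.016),21,70),((.614,-.017,.016),21,68)):
    q,e,g,m=ik(np.array(c),yaw,a,q,.005,-1); print(c,yaw,a,q.round(2),round(e,4),round(g,3),round(m,2))
E
```

```text
[ 0.5288 -0.053   0.045 ] 22.517613742049573
(0.47, -0.12, 0.1) 40 80 [ 0.35  0.09 -0.09  2.03 -0.17  0.92 -0.52] 0.0 0.0 0.39
(0.465, -0.08, 0.1) 21 80 [ 0.24  0.03 -0.1   2.1  -0.11  0.86 -1.  ] 0.0 0.0 0.32
(0.465, -0.074, 0.016) 21 80 [ 0.26  0.16 -0.14  2.17 -0.1   0.66 -1.  ] 0.0 0.0 0.25
(0.465, -0.074, 0.016) 21 70 [ 0.32  0.09 -0.12  2.29 -0.38  0.49 -0.69] 0.0 0.0 0.13
(0.54, -0.05, 0.016) 21 70 [ 0.28  0.22 -0.17  2.14 -0.26  0.49 -0.88] 0.0 0.0 0.28
(0.614, -0.017, 0.016) 21 70 [ 0.23  0.35 -0.21  1.97 -0.13  0.51 -1.07] 0.0 0.0 0.45
(0.614, -0.017, 0.016) 21 68 [ 0.24  0.34 -0.22  2.   -0.18  0.47 -1.02] 0.0 0.0 0.41
```

```bash
python3 -m inch '[[[-0.1,-0.18,0,0,0,0,0.42],[-0.18,-0.3,0.1,0,0,0,0.42],[-0.25,-0.3,0.5,0,0,0,0.42],[-0.3,-0.3,0.8,0,0,0,0.42],[-0.3,-0.2,0.8,0,0,0,0.42]]]' && python3 -c "
from h import *
goal((.46,-.085,.11),-158,100)
im=camera('top');cv2.imwrite('pics/t9.png',im[:,:,::-1])"
```

```text
time: 20.85
ee_pos: [0.4739, -0.1211, 0.1168]
eef_rot: [0.653, 0.383, -0.561, 0.334]
ft_force: [1.4, -0.8, -0.9]
width: 0.0502
t 20.85 shift [-0.116  0.301 -0.057] turn [ 0.0038 -0.0027 -0.1086] deg 39.1 F [ 1.4 -0.8 -0.9] w 0.0502
  at [ 0.4739 -0.1211  0.1168] xaxis [ 0.076  0.125 -0.989] yaxis [ 0.876 -0.483  0.006] j [-0.66  0.13  0.98  2.02 -0.29  1.04 -0.03]
```

View pics/t9.png

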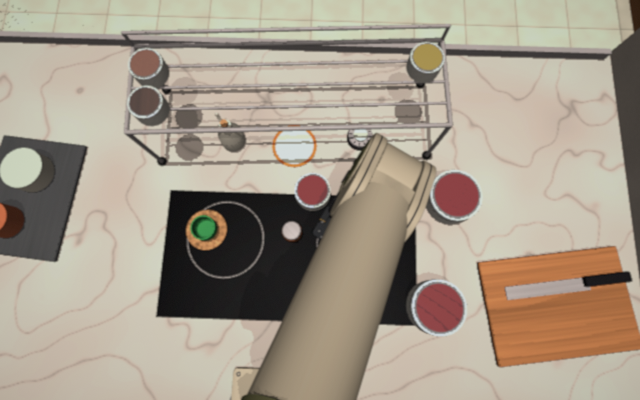

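```bash
python3 -m inch '[[[0,0.05,0,0.004,-0.003,-0.02,0.42],[-0.05,0.1,0,0.004,-0.003,-0.04,0.42],[-0.1,0.2,0,0.004,-0.003,-0.06,0.42],[-0.12,0.3,0,0.004,-0.003,-0.08,0.42],[-0.12,0.3,0,0.004,-0.003,-0.109,0.42],[-0.12,0.3,0,0.004,-0.003,-0.109,0.42]]]' && python3 -c "
from h import *
im=camera('top');cv2.imwrite('pics/t10.png',im[:,:,::-1])
hsv=cv2.cvtColor(im,cv2.COLOR_RGB2HSV);H,S,V=[hsv[...,i] for i in range(3)]
r=(((H<6)|(H>168))&(S>110)&(V>50)).astype(np.uint8);k,l,s,c=cv2.connectedComponentsWithStats(r)
for i in range(1,k):
  if s[i,4]>60:
    p=onz('top',*c[i],.045); print(s[i],p.round(4),np.degrees(np.arctan2(.001-p[1],.659-p[0])))
goal((.459,-.083,.016),-158,100)"
```

```text
time: 21.5
ee_pos: [0.4573, -0.0817, 0.1123]
eef_rot: [0.751, 0.147, -0.632, 0.12]
ft_force: [0.3, -0.4, -0.5]
width: 0.0507
[ 435  174   43   42 1396] [ 0.5304 -0.4006  0.045 ] 72.24262349660468
[298 176  15  26 253] [ 0.5342 -0.0342  0.045 ] 15.776446280323979
[ 417  284   45   47 1657] [ 0.2643 -0.3516  0.045 ] 41.77684775120923
t 21.55 shift [ 0.013 -0.009 -0.803] turn [-0.0008 -0.0007  0.0002] deg 0.4 F [ 1.4 -0.2 -0.6] w 0.0508
  at [ 0.4574 -0.0819  0.1123] xaxis [ 0.157  0.07  -0.985] yaxis [ 0.373 -0.928 -0.006] j [-0.76 -0.1   0.89  2.16 -0.01  0.9  -1.05]
```

```bash
python3 -c "
from h import *
im=cv2.imread('pics/t9.png')
hsv=cv2.cvtColor(im,cv2.COLOR_BGR2HSV);H,S,V=[hsv[...,i] for i in range(3)]
r=(((H<6)|(H>168))&(S>110)&(V>50)).astype(np.uint8);k,l,s,c=cv2.connectedComponentsWithStats(r)
for i in range(1,k):
  if s[i,4]>60:
    p=onz('top',*c[i],.045); print(s[i],p.round(4),np.degrees(np.arctan2(.001-p[1],.659-p[0])))
"
python3 - <<'E'
from kin import *
q=np.array([-.76,-.1,.89,2.16,-.01,.9,-1.05])
for c,yaw,a in(((.46,-.082,.016),22,80),((.50,-.065,.016),22,75),((.54,-.05,.016),22,70),((.614,-.017,.016),22,70)):
    M=None
    q,e,g,m=ik(np.array(c),yaw,a,q,.0005,-1); print(q.round(2),round(e,4),round(m,2))
E
```

```text
[ 435  174   43   42 1394] [ 0.5304 -0.4006  0.045 ] 72.23948881064983
[298 176  29  28 624] [ 0.5314 -0.0513  0.045 ] 22.289560134816522
[ 417  284   45   47 1657] [ 0.2643 -0.3516  0.045 ] 41.77121162396463
[ 0.28  0.15 -0.13  2.18 -0.11  0.66 -0.96] 0.0 0.24
[ 0.28  0.19 -0.15  2.16 -0.18  0.58 -0.91] 0.0 0.26
[ 0.28  0.23 -0.18  2.13 -0.27  0.49 -0.85] 0.0 0.29
[ 0.23  0.35 -0.22  1.97 -0.14  0.52 -1.04] 0.0 0.45
```

```bash
python3 -m inch '[[[0,0,-0.2,0,0,0,0.42],[0,0,-0.45,0,0,0,0.42],[0,0,-0.65,0,0,0,0.42],[0,0,-0.8,0,0,0,0.42],[0,0,-0.8,0,0,0,0.42]]]' && python3 -c "
from h import *
goal((.659-.046*.925,.001-.046*.38,.016),-158,110)"
```

```text
time: 22.05
ee_pos: [0.4558, -0.083, 0.0145]
eef_rot: [0.749, 0.148, -0.634, 0.122]
ft_force: [-0.8, 0.4, -0.4]
width: 0.0504
t 22.05 shift [1.338 0.555 0.013] turn [ 0.0101 -0.0271 -0.0005] deg 10.4 F [-0.8  0.4 -0.4] w 0.0504
  at [ 0.4558 -0.083   0.0145] xaxis [ 0.153  0.068 -0.986] yaxis [ 0.377 -0.926 -0.005] j [-0.72  0.19  0.93  2.24 -0.39  0.69 -0.69]
```

```bash
python3 -m inch '[[[0.1,0.041,0.01,0,0,0,0.42],[0.2,0.083,0.01,0,0,0,0.42],[0.28,0.116,0.01,0,0,0,0.42],[0.36,0.149,0.01,0.002,-0.005,0,0.42],[0.44,0.182,0.01,0.004,-0.011,0,0.42],[0.52,0.216,0.01,0.006,-0.016,0,0.42],[0.6,0.249,0.01,0.008,-0.022,0,0.42],[0.68,0.282,0.01,0.01,-0.027,0,0.42],[0.72,0.298,0.01,0.01,-0.027,0,0.42],[0.72,0.298,0.01,0.01,-0.027,0,0.42]]]' && python3 -c "
from h import *
goal((.659-.046*.925,.001-.046*.38,.016),-158,110)
im=camera('top');cv2.imwrite('pics/t11.png',im[:,:,::-1])
im=camera('scene');cv2.imwrite('pics/s11.png',im[:,:,::-1])"
```

```text
time: 23.05
ee_pos: [0.5455, -0.0459, 0.0185]
eef_rot: [0.805, 0.158, -0.561, 0.111]
ft_force: [0.5, 0.5, -0.2]
width: 0.0505
t 23.05 shift [ 0.591  0.245 -0.021] turn [-0.0002  0.0008 -0.0006] deg 0.4 F [ 0.5  0.5 -0.2] w 0.0505
  at [ 0.5455 -0.0459  0.0185] xaxis [ 0.321  0.13  -0.938] yaxis [ 0.378 -0.926  0.001] j [-0.59  0.27  0.76  2.18 -0.71  0.56 -0.49]
```

View pics/t11.png

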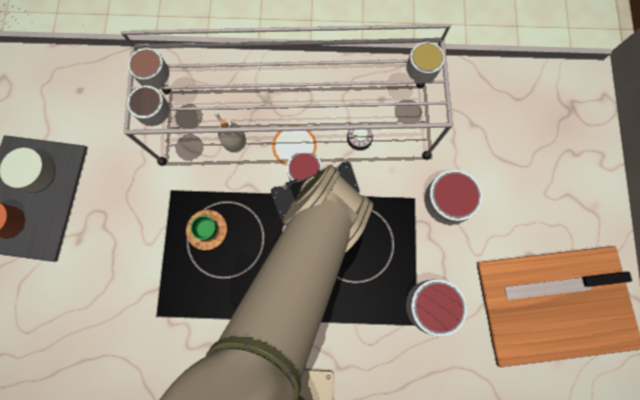

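View pics/s11.png

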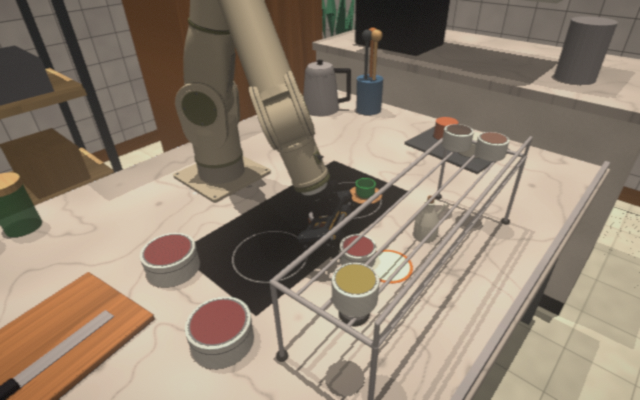

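```bash
python3 -c "
from h import *
im=cv2.imread('pics/t11.png')
hsv=cv2.cvtColor(im,cv2.COLOR_BGR2HSV);H,S,V=[hsv[...,i] for i in range(3)]
r=(((H<6)|(H>168))&(S>110)&(V>50)).astype(np.uint8);k,l,s,c=cv2.connectedComponentsWithStats(r)
for i in range(1,k):
  if s[i,4]>60: 
    cx,cy=s[i,0]+14.3,s[i,1]+14; p=onz('top',cx,cy,.045);print(s[i],p.round(4),'togo',((np.array([.659,.001])-p[:2])/.12).round(3))
"
```

```text
[290 154  29  26 553] [ 0.5848 -0.0309  0.045 ] togo [0.618 0.266]
[ 435  174   43   42 1395] [ 0.5457 -0.3846  0.045 ] togo [0.945 3.213]
[ 417  284   45   47 1658] [ 0.2845 -0.3341  0.045 ] togo [3.121 2.793]
```

```bash
python3 -m inch '[[[0.04,0.017,-0.01,0,0,0,0.42],[0.1,0.043,-0.01,0,0,0,0.42],[0.17,0.073,-0.01,0,0,0,0.42],[0.24,0.103,-0.01,0,0,0,0.42],[0.31,0.133,-0.01,0,0,0,0.42],[0.38,0.163,-0.01,0,0,0,0.42],[0.44,0.189,-0.01,0,0,0,0.42],[0.5,0.215,-0.01,0,0,0,0.42],[0.52,0.224,-0.01,0,0,0,0.42],[0.52,0.224,-0.01,0,0,0,0.42]]]' && python3 -c "
from h import *
goal((.659-.046*.925,.001-.046*.38,.016),-158,110)
im=camera('top');cv2.imwrite('pics/t12.png',im[:,:,::-1]); cv2.imwrite('pics/t12c.png',cv2.resize(im[100:260,220:420,::-1],None,fx=3.7,fy=3.7,interpolation=cv2.INTER_CUBIC))
im=camera('scene');cv2.imwrite('pics/s12.png',im[:,:,::-1]); cv2.imwrite('pics/s12c.png',cv2.resize(im[180:300,280:440,::-1],None,fx=5,fy=5,interpolation=cv2.INTER_CUBIC))"
```

```text
time: 24.15
ee_pos: [0.6073, -0.0193, 0.0168]
eef_rot: [0.805, 0.158, -0.561, 0.11]
ft_force: [0.0, -0.4, 0.3]
width: 0.0506
t 24.15 shift [ 0.077  0.023 -0.007] turn [-0.0002  0.0008 -0.0005] deg 0.4 F [ 0.  -0.4  0.3] w 0.0506
  at [ 0.6073 -0.0193  0.0168] xaxis [ 0.321  0.13  -0.938] yaxis [ 0.378 -0.926  0.001] j [-0.59  0.39  0.72  2.04 -0.77  0.6  -0.53]
```

View pics/t12c.png

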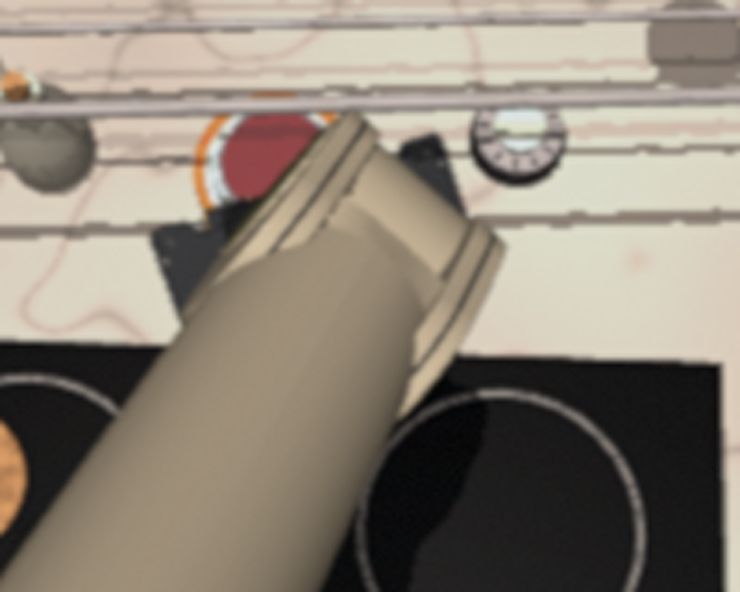

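View pics/s12c.png

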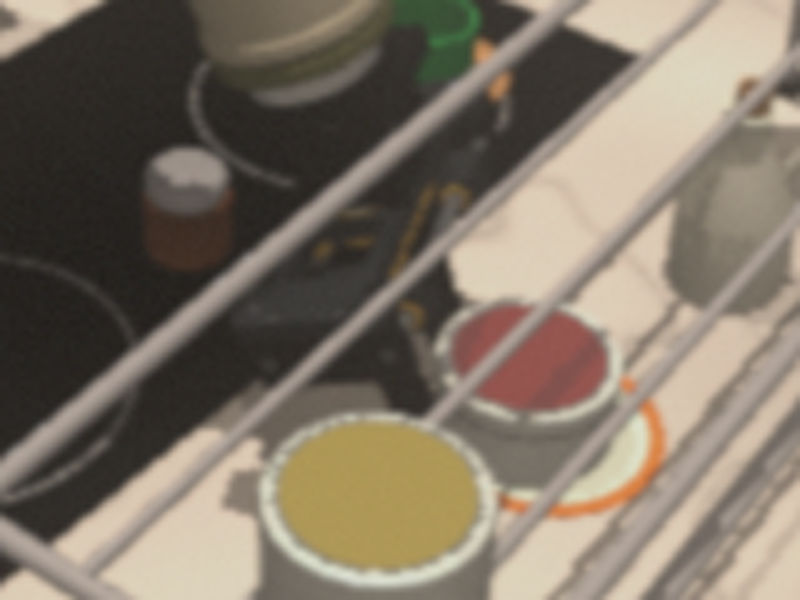

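```bash
python3 -c "
from h import *
for n,u,v in(('scene',386.2,251.6),('scene',280+529/5,180+361/5),('top',220+223/3.7+14.3,100+113/3.7+14)):
  p=onz(n,u,v,.045);print(n,p.round(4),((np.array([.6588,.001])-p[:2])/.12).round(3))
print(proj('scene',(.6588,.001,.045)))"
```

```text
scene [ 0.6523 -0.0045  0.045 ] [0.054 0.045]
scene [ 0.6527 -0.0068  0.045 ] [0.051 0.065]
top [ 0.6447 -0.0043  0.045 ] [0.118 0.044]
[389.8192669  251.61752127]
```

```bash
python3 -m inch '[[[0.025,0.012,0,0,0,0,0.42],[0.05,0.024,0,0,0,0,0.42],[0.075,0.036,0,0,0,0,0.42],[0.075,0.036,0,0,0,0,0.42],[0.0,0.005,0,0,0,0,0.42],[-0.2,-0.08,0,0,0,0,0.42],[-0.45,-0.18,0.05,0,0,0,0.42],[-0.6,-0.25,0.2,0,0,0,0.42],[-0.7,-0.3,0.4,0,0,0,0.42],[-0.7,-0.3,0.5,0,0,0,0.42]]]' && python3 -c "
from h import *
goal((.45,-.15,.2),-158,95)
im=camera('top');cv2.imwrite('pics/t13.png',im[:,:,::-1]); cv2.imwrite('pics/t13c.png',cv2.resize(im[100:260,220:420,::-1],None,fx=3.7,fy=3.7,interpolation=cv2.INTER_CUBIC))
im=camera('scene');cv2.imwrite('pics/s13.png',im[:,:,::-1]); cv2.imwrite('pics/s13c.png',cv2.resize(im[180:300,280:440,::-1],None,fx=5,fy=5,interpolation=cv2.INTER_CUBIC))"
```

```text
time: 25.25
ee_pos: [0.5214, -0.0568, 0.0777]
eef_rot: [0.806, 0.157, -0.561, 0.109]
ft_force: [-0.0, 0.3, 0.7]
width: 0.0506
t 25.25 shift [-0.595 -0.776  1.019] turn [-0.0161  0.0395 -0.0001] deg 15.4 F [-0.   0.3  0.7] w 0.0506
  at [ 0.5214 -0.0568  0.0777] xaxis [ 0.322  0.131 -0.938] yaxis [ 0.375 -0.927 -0.001] j [-0.74  0.05  0.91  2.2  -0.39  0.64 -0.74]
```

View pics/t13c.png

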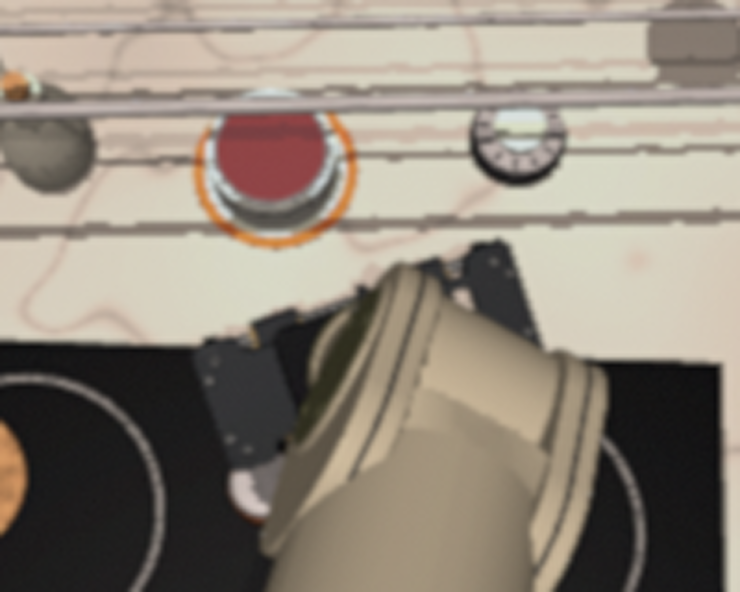

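View pics/s13c.png

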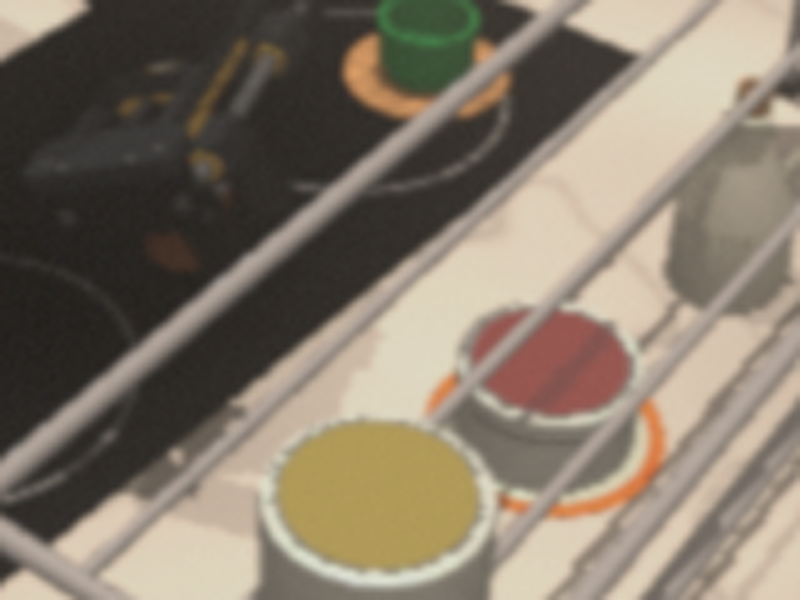

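```bash
python3 -c "
from h import *
for n,u,v in(('scene',280+552/5,180+363/5),('top',220+270/3.7,100+151/3.7)):
  p=onz(n,u,v,.045);print(n,p.round(4),((np.array([.6588,.001])-p[:2])*1000).round(1))
for n,u,v in(('top',291,231),): print('shaker before',onz(n,u,v,.05))
"
```

```text
scene [ 0.6618 -0.001   0.045 ] [-3.  2.]
top [6.543e-01 1.000e-04 4.500e-02] [4.5 0.9]
shaker before [ 0.42775097 -0.00589677  0.05      ]
```

```bash
python3 -m inch '[[[0,0,0.3,0,0,0,0.42],[0,-0.1,0.6,0,0,0,0.42],[0,-0.4,0.9,-0.016,0.039,0,0.42],[0,-0.8,1,-0.016,0.039,0,0.42],[0,-1,1,-0.016,0.039,0,0.42],[0,-1,1,-0.016,0.039,0,0.42]]]' && python3 -m inch '[[[0,-0.4,0.3,0,0,0,0.42],[0,-0.8,0.3,0,0,0,0.42],[0,-1,0.3,0,0,0,0.42],[0,-1,0.3,0,0,0,0.42]]]' && python3 -c "
from h import *
goal((.45,-.15,.2),-158,95)
im=camera('top');cv2.imwrite('pics/t14.png',im[:,:,::-1])
im=camera('scene');cv2.imwrite('pics/s14.png',im[:,:,::-1])"
```

```text
time: 25.95
ee_pos: [0.5229, -0.1794, 0.1963]
eef_rot: [0.724, 0.139, -0.663, 0.13]
ft_force: [-0.2, -0.7, -0.2]
width: 0.0502
time: 26.35
ee_pos: [0.5212, -0.2999, 0.2318]
eef_rot: [0.724, 0.139, -0.663, 0.129]
ft_force: [0.0, 0.5, -0.8]
width: 0.0503
t 26.35 shift [-0.593  1.249 -0.265] turn [0.0003 0.0002 0.0003] deg 0.2 F [ 0.   0.5 -0.8] w 0.0503
  at [ 0.5212 -0.2999  0.2318] xaxis [ 0.082  0.031 -0.996] yaxis [ 0.373 -0.928  0.002] j [-0.33  0.35  1.04  1.61 -0.39  1.32 -0.43]
```

View pics/t14.png

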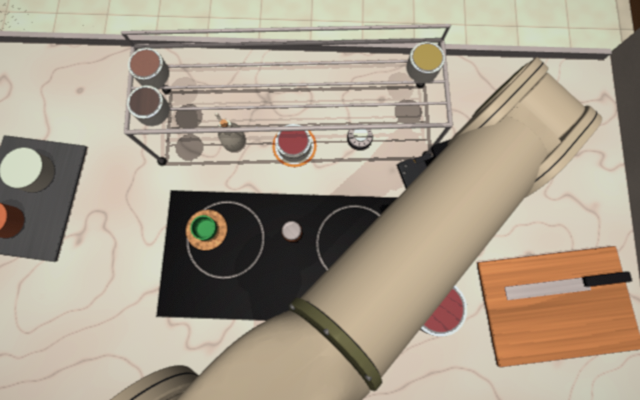

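View pics/s14.png

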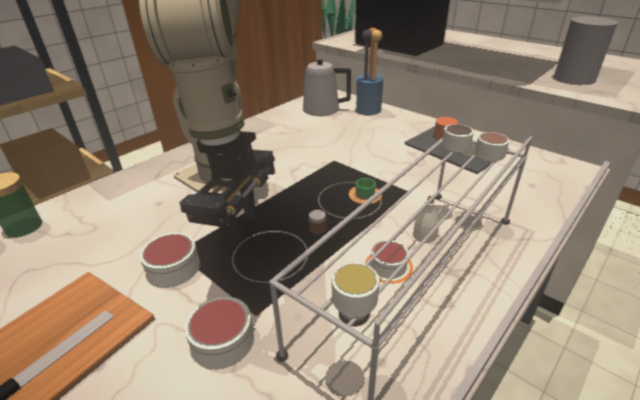

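The bowl is on the cork at (206,229). The tin is inside the orange ring at (293,143). The shaker (291,231), timer (360,138) and cruet (232,137) have not moved, and the robot touches nothing. Handing in.

```bash
python3 -m inch '[[[0,0,0,0,0,0,0.42],[0,0,0,0,0,0,0.42]]]' && python3 -c "
from bench import *
print(close_job())"
```

```text
time: 26.65
ee_pos: [0.5234, -0.2938, 0.2324]
eef_rot: [0.724, 0.143, -0.662, 0.131]
ft_force: [0.3, -1.4, 0.3]
width: 0.0504
the job is handed in; nothing more can be done
None
```

The bowl now stands on the cork coaster and the big tin stands inside the orange-edged marking. I handed the job in at about 27 s, and no verdict was reported.

**What I did:** I gripped the bowl under the shelf with the tool tilted 60° below horizontal, drew it out, and set it down until I felt 5 N of contact. Then I slid the small red tin to the marking in two pushes with the fingers half open.

**Last checks:**
- **Tin:** the top view puts it 4.6 mm from the marking's centre and the scene view 3.6 mm, off in opposite directions. The limit is 14 mm, and both pictures show it inside the ring.
- **Bowl:** it looks upright on the cork. The top view puts it about 5 mm from the coaster's centre; the scene view says about 16 mm, but I trust that less because its mask mixed rim and wall. Both are within the 25 mm limit.
- **Bystanders:** the cruet, timer and shaker appear at the same pixels as at the start.
- **Forces and release:** no outside force acts on the tool at rest, and everything is let go.

**One thing that went wrong:** on an early approach the arm ran up against its joint ranges. The last joint read 2.603 against a limit of 2.6, and the wrist force briefly reached about 105 N (limit 120 N), with nothing visibly touched. I backed off and changed the approach, but I can't tell whether that small overshoot counts as passing the range.

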